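# Fetch the calliper from behind the reagent containers

## Robot

A 6-joint arm with a two-finger parallel gripper is mounted at the origin on the work surface. World frame = base frame: x ahead of the robot, y to its left, z up, the work surface at z = 0. Lengths are in mm, angles in rad, forces in N, time in s.
With the tool pointing down it reaches from about 275 to 750 mm from the base axis. Payload 10.2 kg.
Tool frame: the origin (TCP) lies midway between the tips of the shut fingers; the grasp point (between the pads) lies 19 mm behind it; z points along the fingers, y is the line along which they close (so a half turn about z gives the same grasp; the last joint's range is limited). The gripper opens to 85 mm and grips with 20 to 120 N. Pads are 22 mm wide; open, the fingers measure 114 mm over their backs; the gripper's body (76 mm by 85 mm) begins 54 mm behind the grasp point. The pads swing forward as they close: fully open they stand 13 mm farther back than shut.
Start: joints at [-1.344, 0.313, 1.498, -0, 1.331, -0.223], TCP at [228.251, -472.792, 231.294] pointing down, gripper open.
Joint ranges: [-2.94, 2.94], [-0.97, 2.17], [0.19, 2.56], [-1.23, 4.37], [0.02, 3.11], [-2.88, 2.88]. Speed limits (rad/s): [2.39, 2.39, 3.01, 3.14, 3.14, 3.14].

## Interface

Orientations are given as a unit quaternion [w, x, y, z].
In Python, from rig import sense, capture, finish_job, find_in, place_of gives the robot as it stands. The module is installed in compiled form; this text tells all that it offers.
- The arm moves only by the shell command python3 -m jog 'ROWS' [FORCE]. ROWS is JSON, a list of rows, each an object of numbers: "tx", "ty", "tz": the shift along the tool's x, y, z in mm; "ax", "ay", "az": the turn, a rotation vector about the tool's x, y, z in rad; "jaw": the closure, from -1 (fully open) to 1 (shut), so that 0 is half open. In form: [{"tx": .., "ty": .., "tz": .., "ax": .., "ay": .., "az": .., "jaw": ..}, ...]. A call has 1 to 5 rows; each row shifts and turns the commanded pose from where the row before left it, along the tool's axes as they then stand; what a row does not reach is not made up. A row lasts 1/8 s, in which the tool goes at most 62.5 mm and 10.7 degrees, less where a joint would pass 70% of its speed; a pose out of reach is approached as far as the arm can. A call with a gripper value outside its range is refused whole. The fingers move at their own pace and stop on an object; FORCE is the grip in N (left out, the last holds). Time passes only in rows, so rows that do not move let the fingers close. It gives the time, the measured TCP pose, the force, the opening and the grip force at its end, in the units of the state.
- sense(): the state, without advancing time (a new reading comes with each control period).
- capture(name): name is "side" or "top"; returns a dict with "color" (480x640x3 uint8, red, green, blue), "depth" (480x640 float32, mm along the optical axis (not along the pixel's ray), 0 where there is no reading), "fx", "fy", "cx", "cy" (pixels), "camera_from_world" (4x4, takes a point from world to camera coordinates). Camera axes: x right, y up, looking along -z (the intrinsics and any distortion apply to the point x, -y, -z); pixel columns grow to the right and rows downward; lengths in mm; the calibration is good to about 2 mm. A picture is of the moment at which its call begins.
- finish_job(): hands the job in; it is judged then, once.
Trained networks look in the newest picture that a camera, given by its name, has taken for a name from the list of things; names that differ only in an ending like _2 or _b are one class to them, and where a whole thing is asked for, a point or a joint stands for the part that bears it (a point fixed in the world has none). Each returns a list of dicts, best first, with "conf" (0 to 1); they miss things now and then, are a little off and sometimes report something else, mostly with a low value. They report only what shows in the picture. A call takes as long as a camera call. They do not tell look-alikes from the thing itself.
- find_in(query, camera): "centre" ([column, row] in pixels, amid what is visible of it).
- place_of(query, camera): "centre" ([column, row] in pixels: a listed point, or the origin of a listed thing).
The state is a dict: "time_s": time; "joints": joint angles; "dq": joint speeds; "tau": joint torques, N m; "eef_pos": TCP position; "ee_rot": TCP orientation; "force": force on the tool from outside, world axes, zero at the start; "wrist_torque": the same for the moment, N m; "grip_width": opening from 0.0 (shut) to 1.0 (fully open); "grip_force": force on a finger pad.
Only numpy, scipy, OpenCV 4.12 (cv2) and the standard library are available. Lean on these libraries where they do the work, as an engineer would, in place of code of your own. Each camera call takes 0.05 s, during which the arm holds its last target. There are 200 camera calls.

## Task

The calliper lies in the grey bottle caddy behind three reagent containers that leave no room for a hand: first move all three containers, upright, onto the white board, then lay the calliper fully down in its cut-out in the shadow tray while they wait there, and finally stand each container back in the caddy upright on the very spot where it stood at the start. Never let a container tip over.

Things in the scene. Friction and masses are not known exactly. Their poses are not given: they have to be found in the camera images.
- bottle_mid (a point): Round amber glass bottle with shoulder and narrow black cap, one of the three containers: body 40 mm in diameter up to 50 mm, cap 25 mm in diameter, 72 mm high in all, about 0.1 kg. Point on its axis, half-way up (36 mm above its underside); z along its axis, up.
- flask_mid (a point): Square white plastic bottle with a round grey cap, one of the three containers: body 38 x 38 mm and 52 mm high, cap 28 mm in diameter, 66 mm high in all, about 0.09 kg. Point on its axis, half-way up (33 mm above its underside); x and y square to its sides, z up.
- jar_mid (a point): Round white plastic jar with a wide aluminium lid, one of the three containers: 48 mm in diameter (lid, from 48 mm up, 50 mm), 62 mm high, about 0.11 kg. Point on its axis, half-way up (31 mm above its underside); z up.
- calliper_mid (a point): Digital calliper, jaws closed, lying flat, 0.16 kg. Point: centre of its grey display housing (66 along x, 34 along y, 14 mm high; grip it here, across y; centre of mass), 7 mm above its underside. Steel beam, 16 mm wide, 8 mm thick, from x -100 to +57 mm; jaws at x +33 to +57, from y -22 to the long tips at +48 mm, 8 mm thick. z up.
- pocket (a point): Calliper cut-out in the black foam of the shadow tray (fixed, 202 x 130 x 14 mm). Point on its floor, 5 mm above the table and 9 mm below the foam's top, where the housing's middle belongs. x, y: directions that the calliper's x, y must take (jaws at +x, long tips to +y); no other way fits. 8 mm play all round. Finger notches, equally deep, beside the housing: x -30 to +16, out to y -48 and +48 mm.
- board: White plastic board, fixed, flat on the table: 170 mm along x, 230 mm along y, 10 mm thick. Origin at the centre of its underside (table height), so that its top is 10 mm higher. The side area for the three containers; empty at the start. Three stand on it in a row along y with 75 mm between their axes.
- caddy: Grey open tray, fixed: 180 (x) by 210 mm (y), rim 14 mm high, inner floor 6 mm above the table. Origin: centre of its underside, at table height. The containers stand on three black pads at x = -45 mm, y = -64, 0, +64 mm, which one where varies; the calliper lies along y at x about +9 mm, housing top 20 mm above the table. Pinch containers along x, fingertips above that housing.
Not all that is in view belongs to the job. What is shaped like the part that bears pocket but green or red is not meant.

How it is judged:
By the outcome, as a careful person would: the job done as asked, in the order asked, and still so for the second after the job is handed in, with the robot touching nothing.
It also fails if it takes over 147 s, if anything falls off the work surface, if the arm or the gripper's body presses on something with over 40 N, if the wrist force passes 120 N, or if a joint passes its speed limit or range.

## Working session

There is one attempt and no reset: what is moved stays moved. The work goes in short steps, Python scripts to look and compute and a shell command to move; the robot and the scene stay as the last step left them, time stands still between calls to the robot, and variables do not carry over. Pictures are saved under pics/ and viewed, at most 14 in all, crops included, and the job is handed in when it is done.

```bash
mkdir -p pics; cat > h.py <<'E'
import numpy as np, cv2
from rig import sense, capture, find_in, place_of
def ray(c,px,z):
    M=np.linalg.inv(c["camera_from_world"]); u,v=px
    d=M[:3,:3]@np.array([(u-c["cx"])/c["fx"],-(v-c["cy"])/c["fy"],-1]); o=M[:3,3]
    return o+d*(z-o[2])/d[2]
def cloud(c):
    M=np.linalg.inv(c["camera_from_world"]); D=c["depth"]; v,u=np.mgrid[:480,:640]
    P=np.stack([(u-c["cx"])/c["fx"]*D,-(v-c["cy"])/c["fy"]*D,-D],-1)
    return P@M[:3,:3].T+M[:3,3]
def save(c,n): cv2.imwrite("pics/"+n,c["color"][:,:,::-1])
E
python3 - <<'E'
from h import *
c=capture("top");save(c,"t0.png")
for q,z in [("bottle_mid",42),("flask_mid",39),("jar_mid",37),("calliper_mid",13),("pocket",5),("board",0),("caddy",0)]:
    for r in place_of(q,"top")[:3]: print(q,round(r["conf"],2),np.round(r["centre"]),np.round(ray(c,r["centre"],z),1))
d=capture("side");save(d,"s0.png")
for q,z in [("bottle_mid",42),("flask_mid",39),("jar_mid",37),("calliper_mid",13),("pocket",5),("board",0),("caddy",0)]:
    for r in place_of(q,"side")[:3]: print(q,round(r["conf"],2),np.round(r["centre"]),np.round(ray(d,r["centre"],z),1))
print(np.round(np.linalg.inv(c["camera_from_world"]),2),c["fx"],np.round(np.linalg.inv(d["camera_from_world"])[:3,3]))
print(sense())
E
```

```text
bottle_mid 0.58 [332. 179.] [549.1  74.2  42. ]
flask_mid 0.51 [376. 181.] [545.  -45.2  39. ]
jar_mid 0.9 [355. 183.] [540.4  12.9  37. ]
calliper_mid 0.96 [363. 166.] [595.3 -12.1  13. ]
pocket 0.93 [144. 229.] [412.6 584.4   5. ]
pocket 0.9 [244. 218.] [445.2 315.1   5. ]
pocket 0.81 [231. 313.] [187.  338.7   5. ]
board 0.64 [470. 220.] [ 448.6 -307.8    0. ]
caddy 0.62 [355. 172.] [581.6   9.9   0. ]
bottle_mid 0.58 [277. 212.] [542.   72.5  42. ]
flask_mid 0.71 [307. 188.] [542.3 -55.5  39. ]
flask_mid 0.4 [280. 195.] [578.5  11.9  39. ]
calliper_mid 0.58 [282. 197.] [591.2 -11.7  13. ]
pocket 0.93 [245. 297.] [446.8 309.7   5. ]
pocket 0.84 [167. 388.] [416.6 579.8   5. ]
pocket 0.69 [332. 367.] [182.6 347.6   5. ]
board 0.93 [386. 164.] [ 452. -315.    0.]
board 0.58 [246. 299.] [443.  308.8   0. ]
caddy 0.84 [280. 206.] [581.6   9.3   0. ]
[[ 1.00000e-02  9.80000e-01 -1.80000e-01  1.37290e+02]
 [-1.00000e+00  1.00000e-02  1.00000e-02  1.03540e+02]
 [ 1.00000e-02  1.80000e-01  9.80000e-01  1.33196e+03]
 [ 0.00000e+00  0.00000e+00  0.00000e+00  1.00000e+00]] 495.9919426398505 [-207.  970. 1047.]
{'time_s': 0.8, 'joints': array([-1.34446292e+00,  3.12848290e-01,  1.49772656e+00,  3.12233694e-05,
        1.33103956e+00, -2.23392759e-01]), 'dq': array([-0.00226174,  0.00121512, -0.00022017,  0.00137236,  0.00020473,
       -0.00049598]), 'tau': array([-4.47679058e-04, -4.12143695e+01, -2.59892642e+01, -1.59349952e-04,
        5.62329060e-04,  1.32685048e-05]), 'eef_pos': array([ 228.2238801 , -472.78360541,  231.31063892]), 'ee_rot': array([-1.08996560e-05,  9.74825472e-01,  2.22969278e-01,  1.51490744e-05]), 'force': array([ 0.32368726,  0.3026151 , -0.14558455]), 'wrist_torque': array([ 0.09496453, -0.00377637,  0.01886568]), 'grip_force': 0.0, 'grip_width': 0.999402973117119}
```

```bash
python3 - <<'E'
import cv2
a=cv2.imread("pics/t0.png");cv2.imwrite("pics/t0a.png",cv2.resize(a[130:350,100:560],(800,383),interpolation=cv2.INTER_CUBIC))
cv2.imwrite("pics/t0b.png",cv2.resize(a[130:280,190:400],(798,570),interpolation=cv2.INTER_CUBIC))
E
```

```text
(no output)
```

View pics/t0a.png

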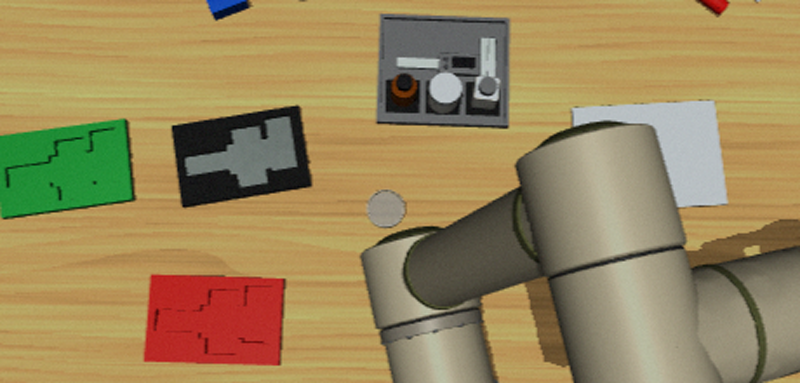

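View pics/t0b.png

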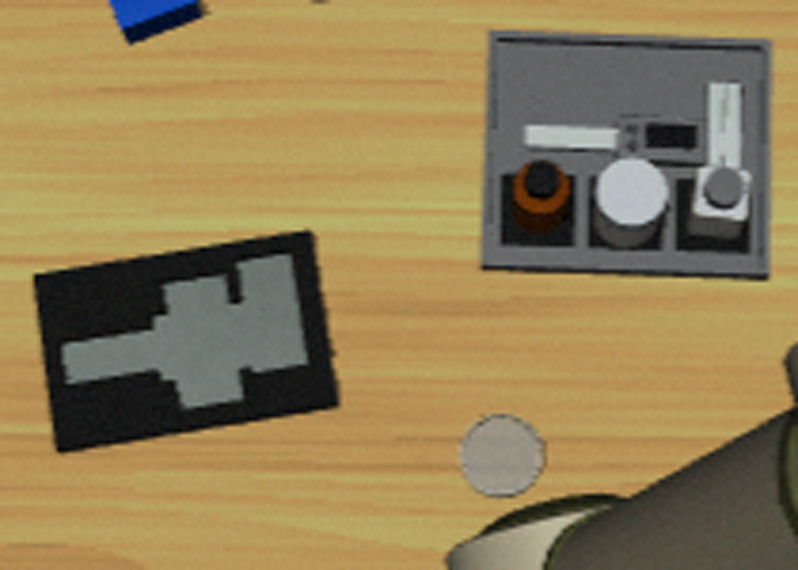

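View pics/s0.png

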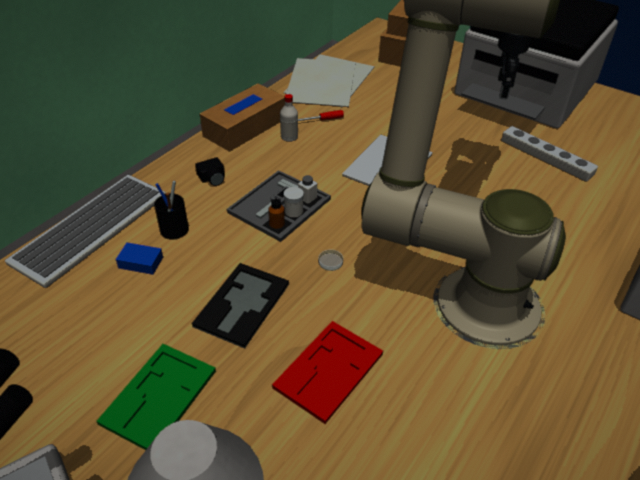

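The meant tray is the black one with the grey cut-out at (244,218) in the top view. The green one at (144,229) and the red one at (231,313) are decoys, and the enlarged crop confirms this. The containers seen there are the bottle (332,179), jar (355,183) and flask (376,181), with the calliper behind them. Its jaws point to world −y and its tips to +x, the same way as the pocket.

```bash
cat > m.py <<'E'
from h import *
def rect(P):
    (c,s,a)=cv2.minAreaRect(P[:,:2].astype(np.float32)); return np.round(c,1),np.round(s,1),round(a,2)
def disc(P):  # min circle
    return cv2.minEnclosingCircle(P[:,:2].astype(np.float32))
E
python3 - <<'E'
from m import *
for n in("top","side"):
    c=capture(n);P=cloud(c);I=c["color"].astype(int);ok=c["depth"]>0
    m=ok&(abs(P[...,0]-580)<150)&(abs(P[...,1]-10)<150)
    tab=ok&(abs(P[...,0]-400)<60)&(abs(P[...,1]-150)<60); print(n,"table z",np.median(P[tab][:,2]).round(1))
    k=m&(P[...,2]>5)&(P[...,2]<25); print("caddy",rect(P[k]))
    for q,xy,h in[("bottle",(547,74),78),("jar",(545,10),68),("flask",(545,-55),72)]:
        k=m&(np.hypot(P[...,0]-xy[0],P[...,1]-xy[1])<32)&(abs(P[...,2]-h)<5)
        if k.any(): print(q,k.sum(),"cap mean",P[k].mean(0).round(1),"circ",np.round(disc(P[k])[0],1),round(disc(P[k])[1],1))
    # tray: dark + cutout via colour at z=14
    S=I.max(2)
    k=(abs(P[...,0]-445)<110)&(abs(P[...,1]-312)<140)&((I.max(2)-I.min(2))<35)&ok
    k=cv2.morphologyEx(k.astype(np.uint8),cv2.MORPH_OPEN,np.ones((3,3)))
    _,L,st,_=cv2.connectedComponentsWithStats(k);b=1+st[1:,4].argmax()
    v,u=np.nonzero(L==b); T=np.array([ray(c,(a,b2),14) for a,b2 in zip(u,v)]);print("tray",rect(T))
    g=(L==b)&(S>80);v,u=np.nonzero(g);T=np.array([ray(c,(a,b2),5) for a,b2 in zip(u,v)]);print("cutout",len(T),rect(T))
    k=ok&(I.min(2)>150)&((I.max(2)-I.min(2))<30)&(abs(P[...,0]-450)<140)&(abs(P[...,1]+310)<160)&(P[...,2]<30)
    print("board",k.sum(),rect(P[k]))
    for q,z in [("bottle_mid",42),("flask_mid",39),("jar_mid",37),("calliper_mid",13),("pocket",5),("board",0),("caddy",0)]:
      for r in place_of(q,n)[:2]: print(q,round(r["conf"],2),np.round(ray(c,r["centre"],z),1))
E
```

```text
top table z 0.5
caddy (array([580.1,  10.1]), array([296.3, 298.9]), 89.65)
bottle 68 cap mean [543.2  74.8  78.5] circ [542.5  74.8] 12.8
jar 261 cap mean [537.1  11.8  67.9] circ [537.5  11.5] 24.9
flask 75 cap mean [541.2 -53.   71.7] circ [541.5 -53.9] 14.3
tray (array([440.2, 328.3]), array([132.7, 202.2]), 10.21)
cutout 1336 (array([450.6, 333.4]), array([115.8, 171.5]), 10.31)
board 2430 (array([ 450.8, -313.5]), array([169.8, 229.9]), 3.32)
bottle_mid 0.64 [553.3  71.8  42. ]
flask_mid 0.61 [540.3 -52.2  39. ]
jar_mid 0.93 [546.3  12.6  37. ]
calliper_mid 0.56 [594.8 -14.6  13. ]
calliper_mid 0.22 [579.2  20.3  13. ]
pocket 0.94 [443.9 308.8   5. ]
pocket 0.71 [414.  581.8   5. ]
board 0.93 [ 448.3 -309.2    0. ]
caddy 0.79 [587.8  13.3   0. ]
side table z 0.6
caddy (array([578.7,  11. ]), array([296.6, 296.3]), 89.49)
bottle 61 cap mean [540.9  76.1  77.7] circ [540.9  73.9] 16.0
jar 201 cap mean [536.1  12.6  68.1] circ [539.7  11.1] 27.6
flask 71 cap mean [539.3 -51.5  71.4] circ [539.9 -52.1] 16.6
tray (array([436.4, 331.3]), array([134.7, 208.6]), 10.19)
cutout 4 (array([427.4, 324.4]), array([78.5,  5.7]), 62.55)
board 0 (array([0., 0.]), array([0., 0.]), 0.0)
bottle_mid 0.65 [547.6  63.4  42. ]
flask_mid 0.72 [538.  -56.6  39. ]
flask_mid 0.5 [575.8  20.4  39. ]
jar_mid 0.92 [534.6  14.8  37. ]
calliper_mid 0.66 [601.6 -16.4  13. ]
pocket 0.71 [437.  321.9   5. ]
pocket 0.71 [186.1 337.8   5. ]
board 0.56 [ 451.6 -312.3    0. ]
caddy 0.75 [573.7  13.    0. ]
```

```bash
cat > go.py <<'E'
import sys,numpy as np
from scipy.spatial.transform import Rotation as R
from rig import sense
def go(x,y,z,phi=None):
    s=sense();q=s["ee_rot"];r=R.from_quat([q[1],q[2],q[3],q[0]]);X=r.as_matrix()
    h=np.degrees(np.arctan2(X[1,0],X[0,0]))
    print("t",round(s["time_s"],2),"pos",np.round(s["eef_pos"],1),"phi",round(h,2),"tilt",np.round(X[:,2],3),"w",round(s["grip_width"],3),"F",np.round(s["force"],1),"gf",round(float(s["grip_force"]),1))
    d=X.T@(np.array([x,y,z])-s["eef_pos"]);print("need t",d.round(1),"" if phi is None else "az %.3f"%np.radians(h-phi))
if __name__=="__main__": go(*map(float,sys.argv[1:]))
E
python3 -m jog '[{"az":-0.18,"jaw":-1},{"az":-0.18,"jaw":-1},{"az":-0.18,"jaw":-1},{"az":-0.18,"jaw":-1},{"az":-0.18,"jaw":-1}]' 40
python3 -m jog '[{"az":-0.18,"jaw":-1},{"jaw":-1}]'
python3 go.py 541 -53.5 150 87.5
python3 - <<'E'
from m import *
c=capture("top");save(c,"t1.png");P=cloud(c);I=c["color"].astype(int)
k=(abs(P[...,0]-580)<130)&(abs(P[...,1]-10)<140)&((I.max(2)-I.min(2))<30)
k=cv2.morphologyEx(k.astype(np.uint8),cv2.MORPH_OPEN,np.ones((3,3)))
_,L,st,_=cv2.connectedComponentsWithStats(k);b=1+st[1:,4].argmax()
e=[]
v,u=np.nonzero(L==b);T=np.array([ray(c,p,14) for p in zip(u,v)]);print("caddy(z14)",rect(T))
# cutout template fit
S=I.max(2);m=(abs(P[...,0]-445)<100)&(abs(P[...,1]-315)<120)
from scipy.optimize import minimize
g=(S[...]>85)&((I.max(2)-I.min(2))<35)
v,u=np.nonzero(m&(P[...,2]<30));T=np.array([ray(c,p,6) for p in zip(u,v)])[:,:2];G=g[v,u]
def ins(p):
    a=np.radians(p[2]-90);d=T-p[:2];x=d@[np.cos(a),np.sin(a)];y=d@[-np.sin(a),np.cos(a)]
    sd=lambda x0,x1,y0,y1:np.maximum.reduce([x0-x,x-x1,y0-y,y-y1])
    D=np.minimum.reduce([sd(-108,65,-16,16),sd(25,65,-30,56),sd(-41,41,-25,25),sd(-30,16,-48,48)])
    return 1/(1+np.exp(np.clip(D,-30,30)))
# restrict to inside the tray
a=np.radians(10.2);w=(abs((T-[440.2,328.3])@[np.cos(a),np.sin(a)])<58)&(abs((T-[440.2,328.3])@[-np.sin(a),np.cos(a)])<95)
T=T[w];G=G[w]
r=min((minimize(lambda p:((ins(p)-G)**2).mean(),[x,310,10],method="Nelder-Mead") for x in(440,448)),key=lambda r:r.fun);print("pocket",r.x.round(2),r.fun)
E
```

```text
t 1.6 pos [ 228.2 -472.8  231.3] phi 25.77 tilt [ 0. -0. -1.] w 1.0 F [0.1 0.1 0.6] gf 0.0
need t [ 463.9 -241.6   81.3] az -1.077
caddy(z14) (array([584.1,  11.4]), array([208.2, 183.1]), 88.68)
pocket [442.88 309.52  10.13] 0.02475727313893767schema error: expected keys tx, ty, tz, ax, ay, az, jaw
schema error: expected keys tx, ty, tz, ax, ay, az, jaw
```

```bash
python3 -m jog '[{"tx":0,"ty":0,"tz":0,"ax":0,"ay":0,"az":-0.183,"jaw":-1},{"tx":0,"ty":0,"tz":0,"ax":0,"ay":0,"az":-0.183,"jaw":-1},{"tx":0,"ty":0,"tz":0,"ax":0,"ay":0,"az":-0.183,"jaw":-1},{"tx":0,"ty":0,"tz":0,"ax":0,"ay":0,"az":-0.183,"jaw":-1},{"tx":0,"ty":0,"tz":0,"ax":0,"ay":0,"az":-0.183,"jaw":-1}]' 40
python3 -m jog '[{"tx":0,"ty":0,"tz":0,"ax":0,"ay":0,"az":-0.18,"jaw":-1},{"tx":0,"ty":0,"tz":0,"ax":0,"ay":0,"az":0,"jaw":-1}]'
python3 -m jog '[{"tx":43,"ty":30,"tz":8,"ax":0,"ay":0,"az":0,"jaw":-1},{"tx":43,"ty":30,"tz":8,"ax":0,"ay":0,"az":0,"jaw":-1},{"tx":43,"ty":30,"tz":8,"ax":0,"ay":0,"az":0,"jaw":-1},{"tx":43,"ty":30,"tz":8,"ax":0,"ay":0,"az":0,"jaw":-1},{"tx":43,"ty":30,"tz":8,"ax":0,"ay":0,"az":0,"jaw":-1}]'
python3 -m jog '[{"tx":43,"ty":30,"tz":8,"ax":0,"ay":0,"az":0,"jaw":-1},{"tx":43,"ty":30,"tz":8,"ax":0,"ay":0,"az":0,"jaw":-1},{"tx":43,"ty":30,"tz":8,"ax":0,"ay":0,"az":0,"jaw":-1},{"tx":43,"ty":30,"tz":8,"ax":0,"ay":0,"az":0,"jaw":-1},{"tx":0,"ty":0,"tz":0,"ax":0,"ay":0,"az":0,"jaw":-1}]'
python3 go.py 540.5 -53 100 88.5
```

```text
time_s: 2.28
eef_pos: [228.2, -472.8, 231.3]
ee_rot: [-0.0, 0.774, 0.633, 0.0]
force: [0.4, 0.2, -0.6]
grip_width: 0.998
grip_force: 0.0
time_s: 2.52
eef_pos: [228.3, -472.8, 231.3]
ee_rot: [0.0, 0.717, 0.697, -0.0]
force: [0.2, -0.9, 0.3]
grip_width: 0.996
grip_force: 0.0
time_s: 3.15
eef_pos: [384.6, -260.3, 191.2]
ee_rot: [0.0, 0.718, 0.696, 0.0]
force: [0.6, -0.2, 0.3]
grip_width: 0.998
grip_force: 0.0
time_s: 3.78
eef_pos: [509.1, -90.4, 158.6]
ee_rot: [-0.001, 0.716, 0.698, -0.0]
force: [-1.6, -0.6, -0.1]
grip_width: 0.999
grip_force: 0.0
t 3.77 pos [509.1 -90.4 158.6] phi 88.53 tilt [-0.001  0.001 -1.   ] w 0.999 F [-1.6 -0.6 -0.1] gf 0.0
need t [38.1 30.5 58.6] az 0.000
```

```bash
python3 -m jog '[{"tx":38,"ty":30.5,"tz":30,"ax":0,"ay":0,"az":0,"jaw":-1},{"tx":0,"ty":0,"tz":20,"ax":0,"ay":0,"az":0,"jaw":-1},{"tx":0,"ty":0,"tz":30,"ax":0,"ay":0,"az":0,"jaw":-1},{"tx":0,"ty":0,"tz":30,"ax":0,"ay":0,"az":0,"jaw":-1},{"tx":0,"ty":0,"tz":26,"ax":0,"ay":0,"az":0,"jaw":-1}]'
python3 -m jog '[{"tx":0,"ty":0,"tz":0,"ax":0,"ay":0,"az":0,"jaw":-1}]'
python3 go.py 540.5 -53 22 88.5
python3 -m jog '[{"tx":0,"ty":0,"tz":0,"ax":0,"ay":0,"az":0,"jaw":1},{"tx":0,"ty":0,"tz":0,"ax":0,"ay":0,"az":0,"jaw":1},{"tx":0,"ty":0,"tz":0,"ax":0,"ay":0,"az":0,"jaw":1},{"tx":0,"ty":0,"tz":0,"ax":0,"ay":0,"az":0,"jaw":1},{"tx":0,"ty":0,"tz":0,"ax":0,"ay":0,"az":0,"jaw":1}]'
python3 go.py 540.5 -53 22 88.5
python3 - <<'E'
from m import *
c=capture("side");save(c,"s1.png");cv2.imwrite("pics/s1c.png",cv2.resize(c["color"][120:270,200:400,::-1],(800,600),interpolation=cv2.INTER_CUBIC))
E
```

```text
time_s: 4.4
eef_pos: [539.3, -56.8, 22.5]
ee_rot: [-0.0, 0.718, 0.696, -0.0]
force: [-0.5, 0.7, -0.3]
grip_width: 1.0
grip_force: 0.0
time_s: 4.53
eef_pos: [538.5, -56.3, 22.2]
ee_rot: [-0.001, 0.717, 0.697, -0.001]
force: [-0.6, 0.4, 0.3]
grip_width: 0.998
grip_force: 0.0
t 4.53 pos [538.5 -56.3  22.2] phi 88.32 tilt [-0.003  0.001 -1.   ] w 0.998 F [-0.6  0.4  0.3] gf 0.0
need t [3.4 1.9 0.2] az -0.003
time_s: 5.15
eef_pos: [540.2, -56.0, 24.4]
ee_rot: [0.001, 0.716, 0.698, 0.0]
force: [-1.0, -0.9, 6.6]
grip_width: 0.448
grip_force: 39.8
t 5.15 pos [540.2 -56.   24.4] phi 88.5 tilt [ 0.002 -0.001 -1.   ] w 0.448 F [-1.  -0.9  6.6] gf 39.8
need t [3.  0.2 2.4] az 0.000
```

View pics/s1c.png

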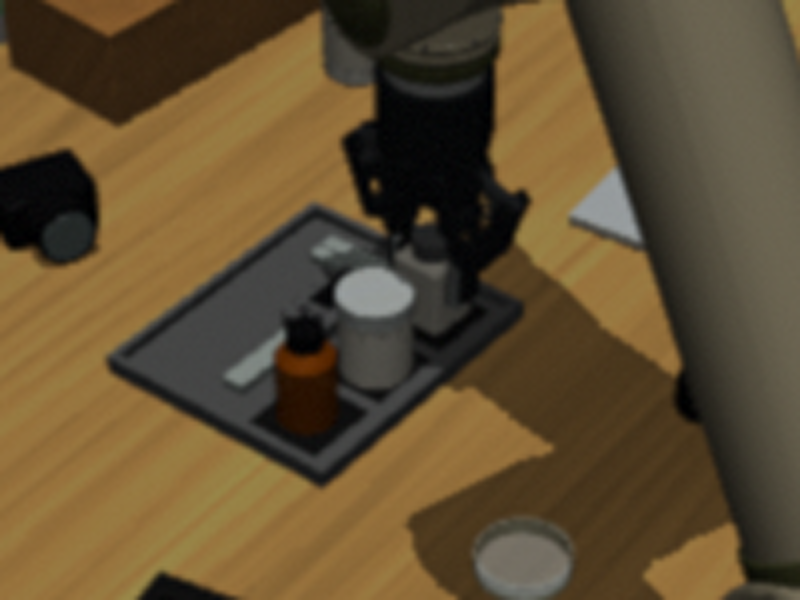

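Side view: the fingers hold the flask around crop (430,280), upright in its place. The jar (375,330) and bottle (305,380) are untouched.

```bash
python3 -m jog '[{"tx":0,"ty":0,"tz":-10,"ax":0,"ay":0,"az":0,"jaw":1},{"tx":0,"ty":0,"tz":-25,"ax":0,"ay":0,"az":0,"jaw":1},{"tx":0,"ty":0,"tz":-35,"ax":0,"ay":0,"az":0,"jaw":1},{"tx":-20,"ty":-4.5,"tz":-20,"ax":0,"ay":0,"az":0,"jaw":1},{"tx":-40,"ty":-9,"tz":0,"ax":0,"ay":0,"az":0,"jaw":1}]' 50
python3 -m jog '[{"tx":-45,"ty":-10,"tz":0,"ax":0,"ay":0,"az":0,"jaw":1},{"tx":-45,"ty":-10,"tz":0,"ax":0,"ay":0,"az":0,"jaw":1},{"tx":-45,"ty":-10,"tz":0,"ax":0,"ay":0,"az":0,"jaw":1},{"tx":-45,"ty":-10,"tz":0,"ax":0,"ay":0,"az":0,"jaw":1},{"tx":-45,"ty":-10,"tz":0,"ax":0,"ay":0,"az":0,"jaw":1}]'
python3 -m jog '[{"tx":-35,"ty":-8,"tz":0,"ax":0,"ay":0,"az":0,"jaw":1},{"tx":-15,"ty":-4,"tz":0,"ax":0,"ay":0,"az":0,"jaw":1},{"tx":0,"ty":0,"tz":0,"ax":0,"ay":0,"az":0,"jaw":1},{"tx":0,"ty":0,"tz":0,"ax":0,"ay":0,"az":0,"jaw":1}]'
python3 go.py 455 -391.4 29.5 88.5
```

```text
time_s: 5.82
eef_pos: [525.4, -115.5, 115.6]
ee_rot: [0.002, 0.715, 0.699, 0.001]
force: [-0.0, -0.4, -1.2]
grip_width: 0.438
grip_force: 49.4
time_s: 6.45
eef_pos: [468.3, -340.4, 114.0]
ee_rot: [0.0, 0.716, 0.698, 0.0]
force: [-0.0, 1.1, -1.5]
grip_width: 0.443
grip_force: 49.4
time_s: 6.95
eef_pos: [456.0, -387.4, 113.4]
ee_rot: [-0.0, 0.716, 0.698, 0.0]
force: [0.8, -0.2, -1.1]
grip_width: 0.441
grip_force: 49.4
t 6.95 pos [ 456.  -387.4  113.4] phi 88.58 tilt [-0.     0.001 -1.   ] w 0.441 F [ 0.8 -0.2 -1.1] gf 49.4
need t [-4.1 -0.9 83.9] az 0.001
```

```bash
python3 -m jog '[{"tx":-4,"ty":-1,"tz":25,"ax":0,"ay":0,"az":0,"jaw":1},{"tx":0,"ty":0,"tz":30,"ax":0,"ay":0,"az":0,"jaw":1},{"tx":0,"ty":0,"tz":19,"ax":0,"ay":0,"az":0,"jaw":1},{"tx":0,"ty":0,"tz":8,"ax":0,"ay":0,"az":0,"jaw":1},{"tx":0,"ty":0,"tz":2,"ax":0,"ay":0,"az":0,"jaw":1}]'
python3 -m jog '[{"tx":0,"ty":0,"tz":0,"ax":0,"ay":0,"az":0,"jaw":1},{"tx":0,"ty":0,"tz":0,"ax":0,"ay":0,"az":0,"jaw":1}]'
python3 go.py 455 -391.4 28.5 88.5
```

```text
time_s: 7.58
eef_pos: [454.7, -392.6, 29.5]
ee_rot: [0.0, 0.716, 0.698, -0.0]
force: [0.1, -0.1, -1.0]
grip_width: 0.44
grip_force: 49.4
time_s: 7.82
eef_pos: [454.7, -392.9, 30.0]
ee_rot: [0.001, 0.716, 0.698, -0.0]
force: [-0.1, -0.2, -0.2]
grip_width: 0.446
grip_force: 49.4
t 7.83 pos [ 454.7 -392.9   30. ] phi 88.51 tilt [ 0.001 -0.001 -1.   ] w 0.446 F [-0.1 -0.2 -0.2] gf 49.4
need t [1.5 0.3 1.5] az 0.000
```

```bash
python3 -m jog '[{"tx":0,"ty":0,"tz":1.5,"ax":0,"ay":0,"az":0,"jaw":1},{"tx":0,"ty":0,"tz":0,"ax":0,"ay":0,"az":0,"jaw":1}]'
python3 -m jog '[{"tx":0,"ty":0,"tz":1,"ax":0,"ay":0,"az":0,"jaw":1},{"tx":0,"ty":0,"tz":0,"ax":0,"ay":0,"az":0,"jaw":1}]'
python3 go.py 455 -391.4 28.5 88.5
```

```text
time_s: 8.07
eef_pos: [454.6, -393.0, 28.5]
ee_rot: [0.001, 0.716, 0.698, -0.0]
force: [-1.0, 0.9, 5.1]
grip_width: 0.446
grip_force: 49.9
time_s: 8.32
eef_pos: [454.7, -393.0, 28.5]
ee_rot: [0.001, 0.716, 0.698, -0.0]
force: [-4.2, 4.2, 13.4]
grip_width: 0.439
grip_force: 51.0
t 8.32 pos [ 454.7 -393.    28.5] phi 88.52 tilt [ 0.001 -0.001 -1.   ] w 0.439 F [-4.2  4.2 13.4] gf 51.0
need t [ 1.6  0.3 -0. ] az 0.000
```

```bash
python3 -m jog '[{"tx":0,"ty":0,"tz":-1,"ax":0,"ay":0,"az":0,"jaw":-1},{"tx":0,"ty":0,"tz":0,"ax":0,"ay":0,"az":0,"jaw":-1},{"tx":0,"ty":0,"tz":-25,"ax":0,"ay":0,"az":0,"jaw":-1},{"tx":0,"ty":0,"tz":-45,"ax":0,"ay":0,"az":0,"jaw":-1},{"tx":0,"ty":0,"tz":-30,"ax":0,"ay":0,"az":0,"jaw":-1}]'
python3 -m jog '[{"tx":40,"ty":7,"tz":0,"ax":0,"ay":0,"az":0,"jaw":-1},{"tx":50,"ty":9,"tz":0,"ax":0,"ay":0,"az":0,"jaw":-1},{"tx":50,"ty":9,"tz":0,"ax":0,"ay":0,"az":0,"jaw":-1},{"tx":50,"ty":9,"tz":0,"ax":0,"ay":0,"az":0,"jaw":-1},{"tx":50,"ty":9,"tz":0,"ax":0,"ay":0,"az":0,"jaw":-1}]'
python3 -m jog '[{"tx":50,"ty":9,"tz":0,"ax":0,"ay":0,"az":0,"jaw":-1},{"tx":50,"ty":9,"tz":0,"ax":0,"ay":0,"az":0,"jaw":-1},{"tx":45,"ty":8,"tz":0,"ax":0,"ay":0,"az":0,"jaw":-1},{"tx":22,"ty":4,"tz":0,"ax":0,"ay":0,"az":0,"jaw":-1},{"tx":0,"ty":0,"tz":0,"ax":0,"ay":0,"az":0,"jaw":-1}]'
python3 -m jog '[{"tx":0,"ty":0,"tz":0,"ax":0,"ay":0,"az":0,"jaw":-1}]'
python3 go.py 537.8 11.8 20 88.5
```

```text
time_s: 8.95
eef_pos: [454.6, -392.9, 129.5]
ee_rot: [0.001, 0.716, 0.698, -0.0]
force: [0.4, -1.1, 0.2]
grip_width: 0.999
grip_force: 0.0
time_s: 9.57
eef_pos: [503.7, -152.2, 127.7]
ee_rot: [-0.0, 0.716, 0.698, 0.0]
force: [-0.6, -0.0, 0.0]
grip_width: 0.998
grip_force: 0.0
time_s: 10.2
eef_pos: [537.9, 13.5, 127.5]
ee_rot: [-0.0, 0.715, 0.699, -0.0]
force: [-0.0, 0.4, 0.5]
grip_width: 1.0
grip_force: 0.0
time_s: 10.32
eef_pos: [537.9, 11.6, 127.6]
ee_rot: [-0.0, 0.716, 0.698, -0.0]
force: [-0.3, -0.0, -0.4]
grip_width: 0.999
grip_force: 0.0
t 10.32 pos [537.9  11.6 127.6] phi 88.48 tilt [-0. -0. -1.] w 0.999 F [-0.3 -0.  -0.4] gf 0.0
need t [  0.2  -0.  107.6] az -0.000
```

```bash
python3 -m jog '[{"tx":0,"ty":0,"tz":20,"ax":0,"ay":0,"az":0,"jaw":-1},{"tx":0,"ty":0,"tz":30,"ax":0,"ay":0,"az":0,"jaw":-1},{"tx":0,"ty":0,"tz":30,"ax":0,"ay":0,"az":0,"jaw":-1},{"tx":0,"ty":0,"tz":26,"ax":0,"ay":0,"az":0,"jaw":-1},{"tx":0,"ty":0,"tz":0,"ax":0,"ay":0,"az":0,"jaw":-1}]'
python3 -m jog '[{"tx":0,"ty":0,"tz":0,"ax":0,"ay":0,"az":0,"jaw":1},{"tx":0,"ty":0,"tz":0,"ax":0,"ay":0,"az":0,"jaw":1},{"tx":0,"ty":0,"tz":0,"ax":0,"ay":0,"az":0,"jaw":1},{"tx":0,"ty":0,"tz":0,"ax":0,"ay":0,"az":0,"jaw":1}]'
python3 go.py 450.8 -313.5 110 88.5
```

```text
time_s: 10.95
eef_pos: [536.9, 11.5, 20.5]
ee_rot: [-0.001, 0.717, 0.697, -0.001]
force: [0.0, 0.0, 0.1]
grip_width: 1.003
grip_force: 0.0
time_s: 11.45
eef_pos: [538.6, 12.1, 23.2]
ee_rot: [0.001, 0.716, 0.698, 0.001]
force: [-1.3, -0.3, 4.8]
grip_width: 0.565
grip_force: 50.6
t 11.45 pos [538.6  12.1  23.2] phi 88.51 tilt [ 0.002 -0.001 -1.   ] w 0.565 F [-1.3 -0.3  4.8] gf 50.6
need t [-327.8  -79.2  -86.8] az 0.000
```

```bash
python3 -m jog '[{"tx":0,"ty":0,"tz":-10,"ax":0,"ay":0,"az":0,"jaw":1},{"tx":0,"ty":0,"tz":-25,"ax":0,"ay":0,"az":0,"jaw":1},{"tx":0,"ty":0,"tz":-35,"ax":0,"ay":0,"az":0,"jaw":1},{"tx":-20,"ty":-4.5,"tz":-25,"ax":0,"ay":0,"az":0,"jaw":1},{"tx":-40,"ty":-10,"tz":0,"ax":0,"ay":0,"az":0,"jaw":1}]'
python3 -m jog '[{"tx":-45,"ty":-11,"tz":0,"ax":0,"ay":0,"az":0,"jaw":1},{"tx":-45,"ty":-11,"tz":0,"ax":0,"ay":0,"az":0,"jaw":1},{"tx":-45,"ty":-11,"tz":0,"ax":0,"ay":0,"az":0,"jaw":1},{"tx":-45,"ty":-11,"tz":0,"ax":0,"ay":0,"az":0,"jaw":1},{"tx":-45,"ty":-11,"tz":0,"ax":0,"ay":0,"az":0,"jaw":1}]'
python3 -m jog '[{"tx":-30,"ty":-7,"tz":0,"ax":0,"ay":0,"az":0,"jaw":1},{"tx":-13,"ty":-3,"tz":0,"ax":0,"ay":0,"az":0,"jaw":1},{"tx":0,"ty":0,"tz":0,"ax":0,"ay":0,"az":0,"jaw":1},{"tx":0,"ty":0,"tz":0,"ax":0,"ay":0,"az":0,"jaw":1}]'
python3 go.py 450.8 -313.5 28.5 88.5
```

```text
time_s: 12.08
eef_pos: [522.9, -47.4, 119.6]
ee_rot: [0.002, 0.715, 0.699, 0.001]
force: [1.1, -0.8, -1.7]
grip_width: 0.565
grip_force: 51.8
time_s: 12.7
eef_pos: [460.6, -272.2, 117.7]
ee_rot: [0.0, 0.716, 0.698, 0.0]
force: [0.7, 0.2, -0.3]
grip_width: 0.567
grip_force: 51.8
time_s: 13.2
eef_pos: [450.3, -312.4, 116.9]
ee_rot: [-0.0, 0.716, 0.698, 0.0]
force: [0.6, 0.0, -1.5]
grip_width: 0.568
grip_force: 51.7
t 13.2 pos [ 450.3 -312.4  116.9] phi 88.57 tilt [-0.  0. -1.] w 0.568 F [ 0.6  0.  -1.5] gf 51.7
need t [-1.1  0.5 88.4] az 0.001
```

```bash
python3 -m jog '[{"tx":-1,"ty":0.5,"tz":25,"ax":0,"ay":0,"az":0,"jaw":1},{"tx":0,"ty":0,"tz":30,"ax":0,"ay":0,"az":0,"jaw":1},{"tx":0,"ty":0,"tz":22,"ax":0,"ay":0,"az":0,"jaw":1},{"tx":0,"ty":0,"tz":8,"ax":0,"ay":0,"az":0,"jaw":1},{"tx":0,"ty":0,"tz":2,"ax":0,"ay":0,"az":0,"jaw":1}]'
python3 -m jog '[{"tx":0,"ty":0,"tz":2,"ax":0,"ay":0,"az":0,"jaw":1},{"tx":0,"ty":0,"tz":0.5,"ax":0,"ay":0,"az":0,"jaw":1},{"tx":0,"ty":0,"tz":0,"ax":0,"ay":0,"az":0,"jaw":1}]'
python3 go.py 450.8 -313.5 27.3 88.5
```

```text
time_s: 13.82
eef_pos: [450.8, -314.1, 30.0]
ee_rot: [0.0, 0.716, 0.698, 0.0]
force: [-0.2, 0.3, -0.1]
grip_width: 0.566
grip_force: 51.7
time_s: 14.2
eef_pos: [450.6, -314.6, 27.6]
ee_rot: [0.0, 0.716, 0.698, 0.0]
force: [0.3, -0.0, -0.7]
grip_width: 0.565
grip_force: 51.7
t 14.2 pos [ 450.6 -314.6   27.6] phi 88.51 tilt [ 0. -0. -1.] w 0.565 F [ 0.3 -0.  -0.7] gf 51.7
need t [1.1 0.2 0.3] az 0.000
```

```bash
python3 -m jog '[{"tx":0,"ty":0,"tz":0.8,"ax":0,"ay":0,"az":0,"jaw":1},{"tx":0,"ty":0,"tz":0,"ax":0,"ay":0,"az":0,"jaw":1}]'
python3 -m jog '[{"tx":0,"ty":0,"tz":0,"ax":0,"ay":0,"az":0,"jaw":-1},{"tx":0,"ty":0,"tz":0,"ax":0,"ay":0,"az":0,"jaw":-1},{"tx":0,"ty":0,"tz":-25,"ax":0,"ay":0,"az":0,"jaw":-1},{"tx":0,"ty":0,"tz":-45,"ax":0,"ay":0,"az":0,"jaw":-1},{"tx":0,"ty":0,"tz":-30,"ax":0,"ay":0,"az":0,"jaw":-1}]'
python3 -m jog '[{"tx":36,"ty":7,"tz":0,"ax":0,"ay":0,"az":0,"jaw":-1},{"tx":48,"ty":10,"tz":0,"ax":0,"ay":0,"az":0,"jaw":-1},{"tx":48,"ty":10,"tz":0,"ax":0,"ay":0,"az":0,"jaw":-1},{"tx":48,"ty":10,"tz":0,"ax":0,"ay":0,"az":0,"jaw":-1},{"tx":48,"ty":10,"tz":0,"ax":0,"ay":0,"az":0,"jaw":-1}]'
python3 -m jog '[{"tx":48,"ty":10,"tz":0,"ax":0,"ay":0,"az":0,"jaw":-1},{"tx":48,"ty":10,"tz":0,"ax":0,"ay":0,"az":0,"jaw":-1},{"tx":45,"ty":9,"tz":0,"ax":0,"ay":0,"az":0,"jaw":-1},{"tx":23,"ty":5,"tz":0,"ax":0,"ay":0,"az":0,"jaw":-1},{"tx":0,"ty":0,"tz":0,"ax":0,"ay":0,"az":0,"jaw":-1}]'
python3 -m jog '[{"tx":0,"ty":0,"tz":0,"ax":0,"ay":0,"az":0,"jaw":-1}]'
python3 go.py 541.5 75 20 88.5
python3 - <<'E'
from m import *
c=capture("side");cv2.imwrite("pics/s2c.png",cv2.resize(c["color"][120:270,200:450,::-1],(800,480),interpolation=cv2.INTER_CUBIC))
E
```

```text
time_s: 14.45
eef_pos: [450.6, -314.8, 27.2]
ee_rot: [0.0, 0.716, 0.698, -0.0]
force: [-0.9, 1.4, 4.6]
grip_width: 0.568
grip_force: 51.9
time_s: 15.08
eef_pos: [450.7, -314.8, 128.4]
ee_rot: [0.001, 0.716, 0.698, -0.0]
force: [0.3, -0.2, -0.7]
grip_width: 0.999
grip_force: 0.0
time_s: 15.7
eef_pos: [503.6, -86.3, 126.6]
ee_rot: [0.0, 0.716, 0.698, 0.0]
force: [0.8, -0.6, 0.1]
grip_width: 0.997
grip_force: 0.0
time_s: 16.32
eef_pos: [541.6, 76.5, 126.3]
ee_rot: [-0.0, 0.715, 0.699, -0.0]
force: [-0.2, -0.6, 1.1]
grip_width: 1.0
grip_force: 0.0
time_s: 16.45
eef_pos: [541.5, 74.6, 126.4]
ee_rot: [-0.0, 0.716, 0.698, -0.0]
force: [-0.3, 0.1, -0.5]
grip_width: 1.001
grip_force: 0.0
t 16.45 pos [541.5  74.6 126.4] phi 88.49 tilt [-0. -0. -1.] w 1.001 F [-0.3  0.1 -0.5] gf 0.0
need t [4.000e-01 1.000e-01 1.064e+02] az -0.000
```

View pics/s2c.png

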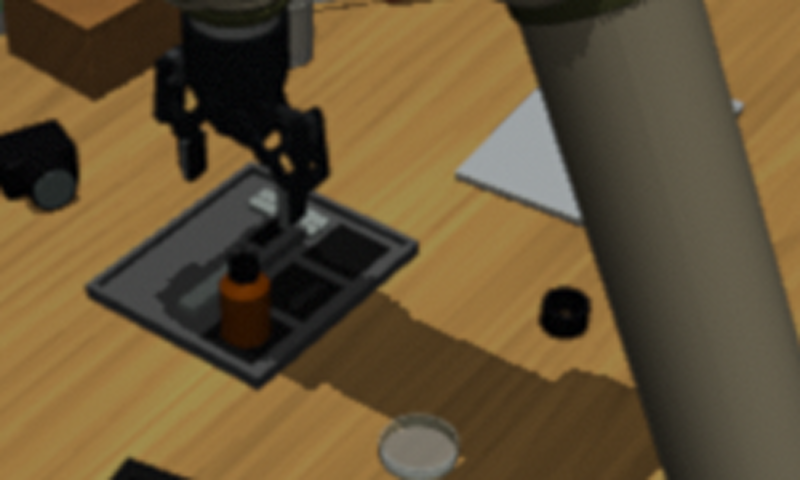

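The jar and flask pads are empty and the bottle stands at crop (245,305). Next I grasp the bottle.

```bash
python3 -m jog '[{"tx":0.4,"ty":0.8,"tz":20,"ax":0,"ay":0,"az":0,"jaw":-1},{"tx":0,"ty":0,"tz":30,"ax":0,"ay":0,"az":0,"jaw":-1},{"tx":0,"ty":0,"tz":30,"ax":0,"ay":0,"az":0,"jaw":-1},{"tx":0,"ty":0,"tz":27,"ax":0,"ay":0,"az":0,"jaw":-1},{"tx":0,"ty":0,"tz":0,"ax":0,"ay":0,"az":0,"jaw":-1}]'
python3 -m jog '[{"tx":0,"ty":0,"tz":0,"ax":0,"ay":0,"az":0,"jaw":1},{"tx":0,"ty":0,"tz":0,"ax":0,"ay":0,"az":0,"jaw":1},{"tx":0,"ty":0,"tz":0,"ax":0,"ay":0,"az":0,"jaw":1},{"tx":0,"ty":0,"tz":0,"ax":0,"ay":0,"az":0,"jaw":1},{"tx":0,"ty":0,"tz":0,"ax":0,"ay":0,"az":0,"jaw":1}]'
python3 go.py 446.5 -238.6 110 88.5
```

```text
time_s: 17.12
eef_pos: [541.4, 74.8, 18.2]
ee_rot: [-0.001, 0.717, 0.697, -0.001]
force: [-0.1, -0.5, 0.1]
grip_width: 1.0
grip_force: 0.0
time_s: 17.75
eef_pos: [543.0, 75.5, 20.7]
ee_rot: [0.001, 0.716, 0.698, 0.001]
force: [-0.7, -1.0, 5.6]
grip_width: 0.456
grip_force: 50.2
t 17.75 pos [543.   75.5  20.7] phi 88.52 tilt [ 0.002 -0.    -1.   ] w 0.456 F [-0.7 -1.   5.6] gf 50.2
need t [-316.5  -88.2  -89.4] az 0.000
```

```bash
python3 -m jog '[{"tx":0,"ty":0,"tz":-10,"ax":0,"ay":0,"az":0,"jaw":1},{"tx":0,"ty":0,"tz":-25,"ax":0,"ay":0,"az":0,"jaw":1},{"tx":0,"ty":0,"tz":-35,"ax":0,"ay":0,"az":0,"jaw":1},{"tx":-20,"ty":-5.5,"tz":-25,"ax":0,"ay":0,"az":0,"jaw":1},{"tx":-38,"ty":-10.5,"tz":0,"ax":0,"ay":0,"az":0,"jaw":1}]'
python3 -m jog '[{"tx":-45,"ty":-12.5,"tz":0,"ax":0,"ay":0,"az":0,"jaw":1},{"tx":-45,"ty":-12.5,"tz":0,"ax":0,"ay":0,"az":0,"jaw":1},{"tx":-45,"ty":-12.5,"tz":0,"ax":0,"ay":0,"az":0,"jaw":1},{"tx":-45,"ty":-12.5,"tz":0,"ax":0,"ay":0,"az":0,"jaw":1},{"tx":-45,"ty":-12.5,"tz":0,"ax":0,"ay":0,"az":0,"jaw":1}]'
python3 -m jog '[{"tx":-22,"ty":-6.5,"tz":0,"ax":0,"ay":0,"az":0,"jaw":1},{"tx":-11,"ty":-3,"tz":0,"ax":0,"ay":0,"az":0,"jaw":1},{"tx":0,"ty":0,"tz":0,"ax":0,"ay":0,"az":0,"jaw":1},{"tx":0,"ty":0,"tz":0,"ax":0,"ay":0,"az":0,"jaw":1}]'
python3 go.py 446.5 -238.6 27 88.5
```

```text
time_s: 18.38
eef_pos: [525.8, 18.0, 117.1]
ee_rot: [0.002, 0.715, 0.699, 0.001]
force: [1.0, -0.6, -1.6]
grip_width: 0.452
grip_force: 50.5
time_s: 19.0
eef_pos: [456.0, -206.6, 115.3]
ee_rot: [0.0, 0.716, 0.698, 0.0]
force: [1.3, 0.3, -1.4]
grip_width: 0.45
grip_force: 50.5
time_s: 19.5
eef_pos: [446.5, -237.1, 114.6]
ee_rot: [-0.0, 0.716, 0.698, 0.0]
force: [0.1, 0.4, -0.5]
grip_width: 0.455
grip_force: 50.4
t 19.5 pos [ 446.5 -237.1  114.6] phi 88.57 tilt [ 0.  0. -1.] w 0.455 F [ 0.1  0.4 -0.5] gf 50.4
need t [-1.5  0.  87.6] az 0.001
```

```bash
python3 -m jog '[{"tx":-1,"ty":0,"tz":25,"ax":0,"ay":0,"az":0,"jaw":1},{"tx":0,"ty":0,"tz":30,"ax":0,"ay":0,"az":0,"jaw":1},{"tx":0,"ty":0,"tz":22,"ax":0,"ay":0,"az":0,"jaw":1},{"tx":0,"ty":0,"tz":9,"ax":0,"ay":0,"az":0,"jaw":1},{"tx":0,"ty":0,"tz":2,"ax":0,"ay":0,"az":0,"jaw":1}]'
python3 -m jog '[{"tx":0,"ty":0,"tz":1,"ax":0,"ay":0,"az":0,"jaw":1},{"tx":0,"ty":0,"tz":1,"ax":0,"ay":0,"az":0,"jaw":1},{"tx":0,"ty":0,"tz":0,"ax":0,"ay":0,"az":0,"jaw":1}]'
python3 go.py 446.5 -238.6 24.7 88.5
```

```text
time_s: 20.12
eef_pos: [446.4, -238.6, 26.6]
ee_rot: [-0.0, 0.716, 0.698, 0.0]
force: [0.2, 0.9, -0.6]
grip_width: 0.458
grip_force: 50.4
time_s: 20.5
eef_pos: [446.3, -239.1, 24.8]
ee_rot: [0.0, 0.716, 0.698, 0.0]
force: [0.0, 0.8, -1.5]
grip_width: 0.453
grip_force: 50.4
t 20.5 pos [ 446.3 -239.1   24.8] phi 88.51 tilt [ 0. -0. -1.] w 0.453 F [ 0.   0.8 -1.5] gf 50.4
need t [0.5 0.1 0.1] az 0.000
```

```bash
python3 -m jog '[{"tx":0,"ty":0,"tz":0.8,"ax":0,"ay":0,"az":0,"jaw":1},{"tx":0,"ty":0,"tz":0,"ax":0,"ay":0,"az":0,"jaw":1}]'
python3 -m jog '[{"tx":0,"ty":0,"tz":0,"ax":0,"ay":0,"az":0,"jaw":-1},{"tx":0,"ty":0,"tz":0,"ax":0,"ay":0,"az":0,"jaw":-1},{"tx":0,"ty":0,"tz":-25,"ax":0,"ay":0,"az":0,"jaw":-1},{"tx":0,"ty":0,"tz":-45,"ax":0,"ay":0,"az":0,"jaw":-1},{"tx":0,"ty":0,"tz":-40,"ax":0,"ay":0,"az":0,"jaw":-1}]'
python3 - <<'E'
from m import *
for n in("top","side"):
    c=capture(n);P=cloud(c);
    for r in place_of("calliper_mid",n)[:2]: print(n,round(r["conf"],2),np.round(r["centre"]),np.round(ray(c,r["centre"],13),1))
    if n=="top": cv2.imwrite("pics/t2c.png",cv2.resize(c["color"][120:240,300:520,::-1],(800,436),interpolation=cv2.INTER_CUBIC))
    # raised housing: z>17 within inner caddy
    k=(c["depth"]>0)&(abs(P[...,0]-593)<45)&(abs(P[...,1]-5)<70)&(P[...,2]>16.5)
    print("raised",k.sum(),rect(P[k]),np.median(P[k],0).round(1),P[k].min(0).round(),P[k].max(0).round())
E
python3 go.py 593 -8 110 88.5
```

```text
time_s: 20.75
eef_pos: [446.4, -239.1, 24.6]
ee_rot: [0.0, 0.716, 0.698, -0.0]
force: [-3.3, 1.4, 9.0]
grip_width: 0.453
grip_force: 51.6
time_s: 21.38
eef_pos: [446.2, -239.0, 135.1]
ee_rot: [0.0, 0.716, 0.698, 0.0]
force: [0.2, 0.1, 0.1]
grip_width: 1.006
grip_force: 0.0
top 0.88 [365. 168.] [589.9 -18.2  13. ]
raised 305 (array([602.9,   3.9]), array([136.1,  67.7]), 89.56) [593.2 -16.5  20. ] [569. -64.  17.] [636.  72.  28.]
side 0.84 [282. 198.] [587.5  -5.7  13. ]
raised 243 (array([586.4,   0.6]), array([ 54.8, 138.6]), 14.32) [590.4 -13.5  19.8] [571. -65.  17.] [629.  73.  26.]
t 21.57 pos [ 446.2 -239.   133.7] phi 88.51 tilt [ 0. -0. -1.] w 1.001 F [-0.9 -0.4 -0.5] gf 0.0
need t [234.7 140.7  23.6] az 0.000
```

View pics/t2c.png

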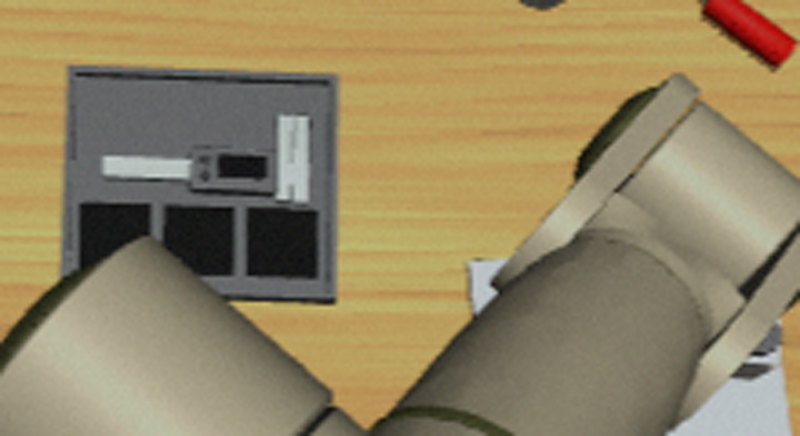

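Top view: the calliper lies alone in the caddy. Its housing centre is near crop (231,171), the beam end is at (102,166) and the jaws are at (293,158). I'll fit the white parts for an exact pose.

```bash
python3 - <<'E'
from m import *
from scipy.optimize import minimize
c=capture("top");I=c["color"].astype(float);s=4
sub=cv2.resize(I.min(2)[145:185,318:395],None,fx=s,fy=s,interpolation=cv2.INTER_LINEAR)
G=(np.clip((sub-110)/70,0,1))
v,u=np.mgrid[:sub.shape[0],:sub.shape[1]]
pts=np.array([ray(c,(318+(a+.5)/s-.5,145+(b+.5)/s-.5),16)[:2] for a,b in zip(u.ravel(),v.ravel())]);g=G.ravel()
k=(abs(pts[:,0]-593)<60);pts=pts[k];g=g[k]
def cost(p):
    a=np.radians(p[2]-90);d=pts-p[:2];x=d@[np.cos(a),np.sin(a)];y=d@[-np.sin(a),np.cos(a)]
    sd=lambda x0,x1,y0,y1:np.maximum.reduce([x0-x,x-x1,y0-y,y-y1])
    D=np.minimum(sd(-100,-33,-8,8),sd(33,57,-22,48));return ((1/(1+np.exp(np.clip(D/1.2,-30,30)))-g)**2).mean()
r=min((minimize(cost,[593,-12,w],method="Nelder-Mead") for w in(-3,0,3)),key=lambda r:r.fun);print(r.x.round(2),r.fun,g.mean())
E
```

```text
[593.4  -13.93  -2.  ] 0.005513964259889891 0.09760977578163291
```

```bash
python3 -m jog '[{"tx":30,"ty":18,"tz":0,"ax":0,"ay":0,"az":0,"jaw":-1},{"tx":42,"ty":26,"tz":0,"ax":0,"ay":0,"az":0,"jaw":-1},{"tx":42,"ty":26,"tz":5,"ax":0,"ay":0,"az":0,"jaw":-1},{"tx":42,"ty":26,"tz":5,"ax":0,"ay":0,"az":0,"jaw":-1},{"tx":42,"ty":26,"tz":5,"ax":0,"ay":0,"az":0,"jaw":-1}]'
python3 -m jog '[{"tx":31,"ty":19,"tz":10,"ax":0,"ay":0,"az":0.009,"jaw":-1},{"tx":0,"ty":0,"tz":10,"ax":0,"ay":0,"az":0,"jaw":-1},{"tx":0,"ty":0,"tz":20,"ax":0,"ay":0,"az":0,"jaw":-1},{"tx":0,"ty":0,"tz":0,"ax":0,"ay":0,"az":0,"jaw":-1}]'
python3 go.py 593.2 -13.9 8 88
```

```text
time_s: 22.25
eef_pos: [573.4, -42.6, 116.9]
ee_rot: [-0.001, 0.716, 0.698, -0.001]
force: [0.1, -0.2, 0.7]
grip_width: 0.999
grip_force: 0.0
time_s: 22.75
eef_pos: [591.6, -14.2, 76.4]
ee_rot: [-0.002, 0.72, 0.694, -0.001]
force: [-0.6, 0.3, -0.0]
grip_width: 1.004
grip_force: 0.0
t 22.75 pos [591.6 -14.2  76.4] phi 87.95 tilt [-0.005  0.001 -1.   ] w 1.004 F [-0.6  0.3 -0. ] gf 0.0
need t [ 0.3  1.9 68.4] az -0.001
```

```bash
python3 -m jog '[{"tx":0,"ty":1,"tz":25,"ax":0,"ay":0,"az":0,"jaw":-1},{"tx":0,"ty":0,"tz":25,"ax":0,"ay":0,"az":0,"jaw":-1},{"tx":0,"ty":0,"tz":12,"ax":0,"ay":0,"az":0,"jaw":-1},{"tx":0,"ty":0,"tz":6,"ax":0,"ay":0,"az":0,"jaw":-1},{"tx":0,"ty":0,"tz":0,"ax":0,"ay":0,"az":0,"jaw":-1}]'
python3 go.py 593.2 -13.9 8 88
python3 -m jog '[{"tx":0,"ty":0,"tz":0,"ax":0,"ay":0,"az":0,"jaw":0},{"tx":0,"ty":0,"tz":0,"ax":0,"ay":0,"az":0,"jaw":0.1},{"tx":0,"ty":0,"tz":0,"ax":0,"ay":0,"az":0,"jaw":0.3},{"tx":0,"ty":0,"tz":0,"ax":0,"ay":0,"az":0,"jaw":0.5},{"tx":0,"ty":0,"tz":0,"ax":0,"ay":0,"az":0,"jaw":1}]' 80
python3 -m jog '[{"tx":0,"ty":0,"tz":0,"ax":0,"ay":0,"az":0,"jaw":1},{"tx":0,"ty":0,"tz":0,"ax":0,"ay":0,"az":0,"jaw":1}]'
python3 go.py 593.2 -13.9 8 88
```

```text
time_s: 23.38
eef_pos: [594.3, -13.9, 11.1]
ee_rot: [0.0, 0.719, 0.695, 0.0]
force: [-0.8, -0.6, 0.3]
grip_width: 1.0
grip_force: 0.0
t 23.38 pos [594.3 -13.9  11.1] phi 87.99 tilt [ 0. -0. -1.] w 1.0 F [-0.8 -0.6  0.3] gf 0.0
need t [-0.  -1.1  3.1] az -0.000
time_s: 24.0
eef_pos: [594.5, -13.8, 11.5]
ee_rot: [0.0, 0.719, 0.695, 0.0]
force: [-0.5, -0.0, 6.2]
grip_width: 0.369
grip_force: 80.0
time_s: 24.25
eef_pos: [594.5, -13.8, 11.5]
ee_rot: [0.001, 0.719, 0.695, 0.0]
force: [-1.1, 0.9, 5.4]
grip_width: 0.368
grip_force: 80.0
t 24.25 pos [594.5 -13.8  11.5] phi 88.0 tilt [ 0.001 -0.    -1.   ] w 0.368 F [-1.1  0.9  5.4] gf 80.0
need t [-0.2 -1.3  3.5] az -0.000
```

```bash
python3 -m jog '[{"tx":0,"ty":0,"tz":-5,"ax":0,"ay":0,"az":0,"jaw":1},{"tx":0,"ty":0,"tz":-10,"ax":0,"ay":0,"az":0,"jaw":1},{"tx":0,"ty":0,"tz":-10,"ax":0,"ay":0,"az":0,"jaw":1},{"tx":0,"ty":0,"tz":0,"ax":0,"ay":0,"az":0,"jaw":1}]'
python3 go.py 442.9 309.5 90 100.1
python3 - <<'E'
from m import *
c=capture("side");cv2.imwrite("pics/s3c.png",cv2.resize(c["color"][150:270,210:370,::-1],(800,600),interpolation=cv2.INTER_CUBIC))
E
```

```text
time_s: 24.75
eef_pos: [594.6, -13.9, 36.8]
ee_rot: [0.001, 0.719, 0.695, 0.001]
force: [0.6, 0.6, -1.8]
grip_width: 0.369
grip_force: 79.6
t 24.75 pos [594.6 -13.9  36.8] phi 88.0 tilt [ 0.002 -0.    -1.   ] w 0.369 F [ 0.6  0.6 -1.8] gf 79.6
need t [ 317.9 -162.9  -53.6] az -0.211
```

View pics/s3c.png

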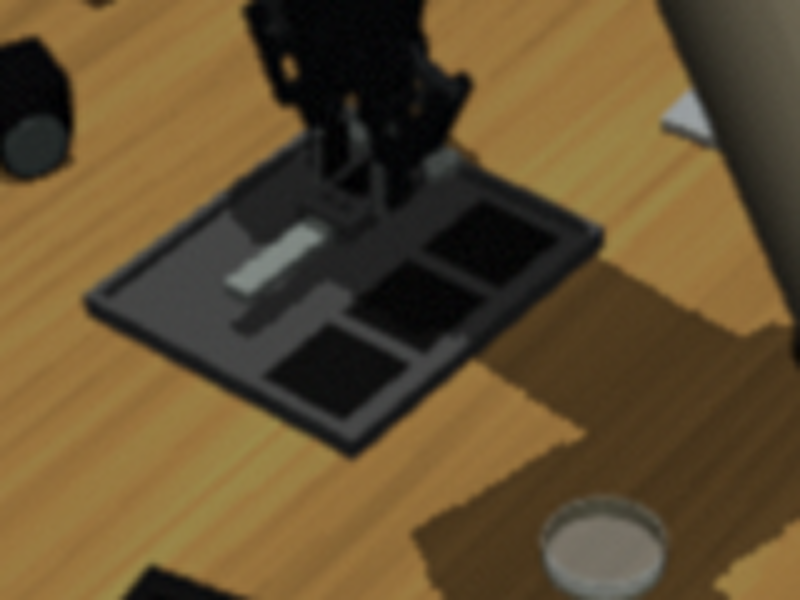

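The calliper is lifted level at crop (280,255), with its shadow beneath it.

```bash
python3 -m jog '[{"tx":0,"ty":0,"tz":-20,"ax":0,"ay":0,"az":0,"jaw":1},{"tx":0,"ty":0,"tz":-25,"ax":0,"ay":0,"az":0,"jaw":1},{"tx":15,"ty":-8,"tz":-13,"ax":0,"ay":0,"az":0,"jaw":1},{"tx":30,"ty":-15,"tz":0,"ax":0,"ay":0,"az":0,"jaw":1},{"tx":38,"ty":-20,"tz":0,"ax":0,"ay":0,"az":0,"jaw":1}]'
python3 -m jog '[{"tx":38,"ty":-20,"tz":0,"ax":0,"ay":0,"az":0,"jaw":1},{"tx":38,"ty":-20,"tz":0,"ax":0,"ay":0,"az":0,"jaw":1},{"tx":38,"ty":-20,"tz":0,"ax":0,"ay":0,"az":0,"jaw":1},{"tx":38,"ty":-20,"tz":0,"ax":0,"ay":0,"az":0,"jaw":1},{"tx":38,"ty":-20,"tz":0,"ax":0,"ay":0,"az":0,"jaw":1}]'
python3 -m jog '[{"tx":30,"ty":-13,"tz":0,"ax":0,"ay":0,"az":0,"jaw":1},{"tx":15,"ty":-7,"tz":0,"ax":0,"ay":0,"az":0,"jaw":1},{"tx":0,"ty":0,"tz":0,"ax":0,"ay":0,"az":-0.1,"jaw":1},{"tx":0,"ty":0,"tz":0,"ax":0,"ay":0,"az":-0.111,"jaw":1},{"tx":0,"ty":0,"tz":0,"ax":0,"ay":0,"az":0,"jaw":1}]'
python3 go.py 442.9 309.5 50 100.1
```

```text
time_s: 25.42
eef_pos: [552.8, 72.1, 93.2]
ee_rot: [-0.0, 0.72, 0.694, -0.0]
force: [0.1, 1.2, -1.5]
grip_width: 0.373
grip_force: 79.7
time_s: 26.05
eef_pos: [458.8, 265.8, 93.3]
ee_rot: [-0.0, 0.719, 0.695, -0.0]
force: [0.9, -0.2, -1.7]
grip_width: 0.371
grip_force: 79.7
time_s: 26.68
eef_pos: [442.1, 309.5, 93.4]
ee_rot: [-0.0, 0.643, 0.766, -0.0]
force: [0.4, 0.2, -1.2]
grip_width: 0.367
grip_force: 79.7
t 26.68 pos [442.1 309.5  93.4] phi 100.01 tilt [-0.001 -0.    -1.   ] w 0.367 F [ 0.4  0.2 -1.2] gf 79.7
need t [-0.1  0.8 43.4] az -0.002
```

```bash
python3 -m jog '[{"tx":0,"ty":1,"tz":25,"ax":0,"ay":0,"az":0,"jaw":1},{"tx":0,"ty":0,"tz":25,"ax":0,"ay":0,"az":0,"jaw":1},{"tx":0,"ty":0,"tz":20,"ax":0,"ay":0,"az":0,"jaw":1},{"tx":0,"ty":0,"tz":0,"ax":0,"ay":0,"az":0,"jaw":1},{"tx":0,"ty":0,"tz":0,"ax":0,"ay":0,"az":0,"jaw":1}]'
python3 go.py 443.5 309.5 10.5 100.1
python3 - <<'E'
from m import *
a=capture("top")["color"][185:255,200:290,::-1];b=capture("side")["color"][250:360,180:300,::-1]
cv2.imwrite("pics/c4.png",np.hstack([cv2.resize(a,(400,400),interpolation=cv2.INTER_CUBIC),cv2.resize(b,(400,400),interpolation=cv2.INTER_CUBIC)]))
E
```

```text
time_s: 27.3
eef_pos: [443.8, 310.0, 24.5]
ee_rot: [0.0, 0.643, 0.766, 0.001]
force: [0.5, 0.0, -1.2]
grip_width: 0.367
grip_force: 79.7
t 27.3 pos [443.8 310.   24.5] phi 100.01 tilt [ 0.001  0.    -1.   ] w 0.367 F [ 0.5  0.  -1.2] gf 79.7
need t [-0.5 -0.4 14. ] az -0.002
```

View pics/c4.png

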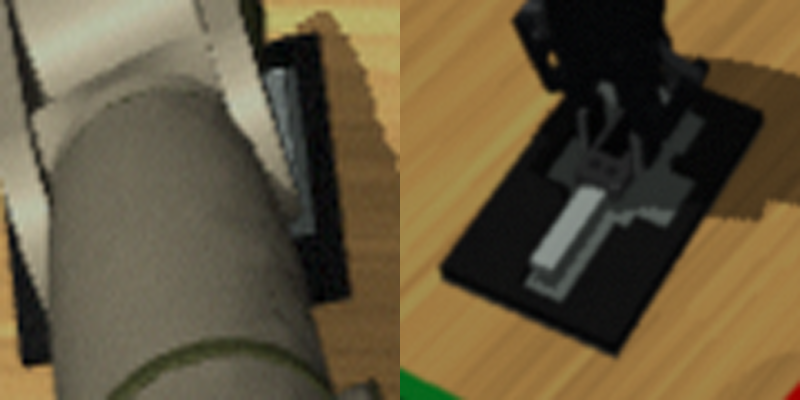

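Side view: the calliper hovers over its cut-out, with the beam end at (540,265) above the slot end at (545,290). It is aligned, so I lower it.

```bash
python3 -m jog '[{"tx":0,"ty":0,"tz":5,"ax":0,"ay":0,"az":0,"jaw":1},{"tx":0,"ty":0,"tz":4,"ax":0,"ay":0,"az":0,"jaw":1},{"tx":0,"ty":0,"tz":0,"ax":0,"ay":0,"az":0,"jaw":1}]'
python3 -m jog '[{"tx":0,"ty":0,"tz":3,"ax":0,"ay":0,"az":0,"jaw":1},{"tx":0,"ty":0,"tz":0,"ax":0,"ay":0,"az":0,"jaw":1}]'
python3 -m jog '[{"tx":0,"ty":0,"tz":1.5,"ax":0,"ay":0,"az":0,"jaw":1},{"tx":0,"ty":0,"tz":0,"ax":0,"ay":0,"az":0,"jaw":1}]'
python3 go.py 443.5 309.5 10.5 100.1
```

```text
time_s: 27.78
eef_pos: [443.1, 309.8, 14.3]
ee_rot: [-0.0, 0.642, 0.766, -0.0]
force: [-0.2, 0.5, -2.1]
grip_width: 0.367
grip_force: 79.7
time_s: 28.02
eef_pos: [443.2, 309.9, 11.5]
ee_rot: [-0.0, 0.642, 0.767, -0.0]
force: [-0.8, -0.0, -1.1]
grip_width: 0.366
grip_force: 79.7
time_s: 28.28
eef_pos: [443.5, 310.0, 10.5]
ee_rot: [0.0, 0.642, 0.767, 0.0]
force: [-1.4, -0.7, 2.5]
grip_width: 0.364
grip_force: 80.2
t 28.27 pos [443.5 310.   10.5] phi 100.09 tilt [ 0.  0. -1.] w 0.364 F [-1.4 -0.7  2.5] gf 80.2
need t [-0.5 -0.   0. ] az -0.000
```

```bash
python3 -m jog '[{"tx":0,"ty":0,"tz":0,"ax":0,"ay":0,"az":0,"jaw":-0.2},{"tx":0,"ty":0,"tz":0,"ax":0,"ay":0,"az":0,"jaw":-0.2},{"tx":0,"ty":0,"tz":-20,"ax":0,"ay":0,"az":0,"jaw":-0.2},{"tx":0,"ty":0,"tz":-50,"ax":0,"ay":0,"az":0,"jaw":-0.5},{"tx":0,"ty":0,"tz":-50,"ax":0,"ay":0,"az":0,"jaw":-1}]'
python3 -m jog '[{"tx":0,"ty":0,"tz":0,"ax":0,"ay":0,"az":0.1,"jaw":-1},{"tx":0,"ty":0,"tz":0,"ax":0,"ay":0,"az":0.101,"jaw":-1},{"tx":-40,"ty":1.3,"tz":0,"ax":0,"ay":0,"az":0,"jaw":-1},{"tx":-50,"ty":1.6,"tz":0,"ax":0,"ay":0,"az":0,"jaw":-1},{"tx":-50,"ty":1.6,"tz":0,"ax":0,"ay":0,"az":0,"jaw":-1}]'
python3 -m jog '[{"tx":-50,"ty":1.6,"tz":0,"ax":0,"ay":0,"az":0,"jaw":-1},{"tx":-50,"ty":1.6,"tz":0,"ax":0,"ay":0,"az":0,"jaw":-1},{"tx":-50,"ty":1.6,"tz":0,"ax":0,"ay":0,"az":0,"jaw":-1},{"tx":-50,"ty":1.6,"tz":0,"ax":0,"ay":0,"az":0,"jaw":-1},{"tx":-50,"ty":1.6,"tz":0,"ax":0,"ay":0,"az":0,"jaw":-1}]'
python3 -m jog '[{"tx":-50,"ty":1.6,"tz":0,"ax":0,"ay":0,"az":0,"jaw":-1},{"tx":-50,"ty":1.6,"tz":0,"ax":0,"ay":0,"az":0,"jaw":-1},{"tx":-40,"ty":1.3,"tz":0,"ax":0,"ay":0,"az":0,"jaw":-1},{"tx":-18,"ty":0.6,"tz":0,"ax":0,"ay":0,"az":0,"jaw":-1},{"tx":0,"ty":0,"tz":0,"ax":0,"ay":0,"az":0,"jaw":-1}]'
python3 go.py 446.4 -239.1 22 88.5
python3 - <<'E'
from m import *
c=capture("top");a=c["color"][185:255,200:290,::-1];P=cloud(c)
for q in("calliper_mid",): 
    for r in place_of(q,"top")[:2]: print(r["conf"],ray(c,r["centre"],12).round(1))
k=(c["depth"]>0)&(np.hypot(P[...,0]-443,P[...,1]-310)<14);print("housing z",np.median(P[k][:,2]))
b=capture("side")["color"][250:360,180:300,::-1]
cv2.imwrite("pics/c5.png",np.hstack([cv2.resize(a,(400,400),interpolation=cv2.INTER_CUBIC),cv2.resize(b,(400,400),interpolation=cv2.INTER_CUBIC)]))
E
```

```text
time_s: 28.9
eef_pos: [443.1, 309.8, 131.5]
ee_rot: [-0.0, 0.642, 0.766, -0.0]
force: [0.4, 1.5, -0.4]
grip_width: 0.934
grip_force: 0.0
time_s: 29.52
eef_pos: [444.2, 168.5, 130.2]
ee_rot: [0.0, 0.716, 0.698, 0.0]
force: [0.5, -0.3, -0.6]
grip_width: 0.997
grip_force: 0.0
time_s: 30.15
eef_pos: [445.9, -81.9, 130.4]
ee_rot: [0.0, 0.716, 0.698, 0.0]
force: [0.4, 0.3, -0.1]
grip_width: 1.001
grip_force: 0.0
time_s: 30.78
eef_pos: [447.1, -238.5, 130.0]
ee_rot: [-0.0, 0.716, 0.698, 0.0]
force: [0.2, -0.5, 0.6]
grip_width: 1.001
grip_force: 0.0
t 30.77 pos [ 447.1 -238.5  130. ] phi 88.5 tilt [-0.  0. -1.] w 1.001 F [ 0.2 -0.5  0.6] gf 0.0
need t [ -0.6  -0.7 108. ] az 0.000
0.83 [451.2 308.3  12. ]
housing z 19.825484447323674
```

View pics/c5.png

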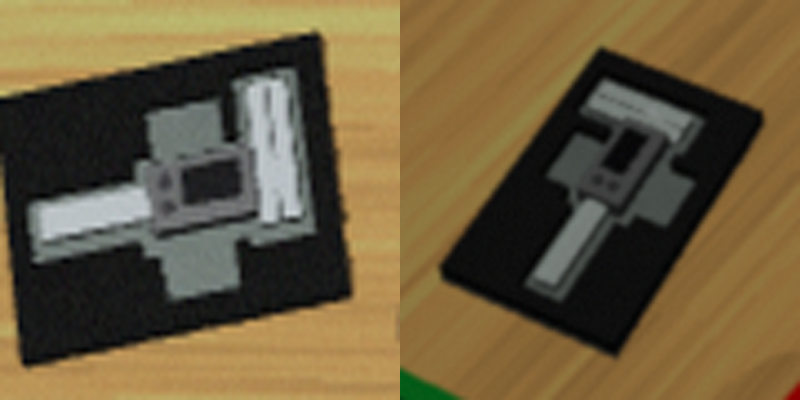

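The calliper lies fully inside the cut-out in both views, with even margins, and the housing top at about 19.8 mm fits. Now the bottle goes back.

```bash
python3 -m jog '[{"tx":-0.6,"ty":-0.7,"tz":20,"ax":0,"ay":0,"az":0,"jaw":-1},{"tx":0,"ty":0,"tz":30,"ax":0,"ay":0,"az":0,"jaw":-1},{"tx":0,"ty":0,"tz":30,"ax":0,"ay":0,"az":0,"jaw":-1},{"tx":0,"ty":0,"tz":27.5,"ax":0,"ay":0,"az":0,"jaw":-1},{"tx":0,"ty":0,"tz":0,"ax":0,"ay":0,"az":0,"jaw":-1}]' 50
python3 -m jog '[{"tx":0,"ty":0,"tz":0,"ax":0,"ay":0,"az":0,"jaw":1},{"tx":0,"ty":0,"tz":0,"ax":0,"ay":0,"az":0,"jaw":1},{"tx":0,"ty":0,"tz":0,"ax":0,"ay":0,"az":0,"jaw":1},{"tx":0,"ty":0,"tz":0,"ax":0,"ay":0,"az":0,"jaw":1},{"tx":0,"ty":0,"tz":0,"ax":0,"ay":0,"az":0,"jaw":1}]'
python3 go.py 542.7 75.3 112 88.5
```

```text
time_s: 31.55
eef_pos: [445.9, -237.2, 21.6]
ee_rot: [-0.002, 0.715, 0.699, -0.0]
force: [0.1, -0.1, 0.4]
grip_width: 0.999
grip_force: 0.0
time_s: 32.17
eef_pos: [447.0, -239.2, 23.8]
ee_rot: [0.001, 0.716, 0.698, 0.0]
force: [-0.8, 0.6, 7.9]
grip_width: 0.458
grip_force: 50.5
t 32.17 pos [ 447.  -239.2   23.8] phi 88.57 tilt [ 0.001 -0.001 -1.   ] w 0.458 F [-0.8  0.6  7.9] gf 50.5
need t [316.7  88.  -88.4] az 0.001
```

```bash
python3 -m jog '[{"tx":0,"ty":0,"tz":-10,"ax":0,"ay":0,"az":0,"jaw":1},{"tx":0,"ty":0,"tz":-25,"ax":0,"ay":0,"az":0,"jaw":1},{"tx":0,"ty":0,"tz":-35,"ax":0,"ay":0,"az":0,"jaw":1},{"tx":20,"ty":5.5,"tz":-22,"ax":0,"ay":0,"az":0,"jaw":1},{"tx":38,"ty":10.5,"tz":0,"ax":0,"ay":0,"az":0,"jaw":1}]'
python3 -m jog '[{"tx":45,"ty":12.5,"tz":0,"ax":0,"ay":0,"az":0,"jaw":1},{"tx":45,"ty":12.5,"tz":0,"ax":0,"ay":0,"az":0,"jaw":1},{"tx":45,"ty":12.5,"tz":0,"ax":0,"ay":0,"az":0,"jaw":1},{"tx":45,"ty":12.5,"tz":0,"ax":0,"ay":0,"az":0,"jaw":1},{"tx":45,"ty":12.5,"tz":0,"ax":0,"ay":0,"az":0,"jaw":1}]'
python3 -m jog '[{"tx":22,"ty":6.5,"tz":0,"ax":0,"ay":0,"az":0,"jaw":1},{"tx":11,"ty":3,"tz":0,"ax":0,"ay":0,"az":0,"jaw":1},{"tx":0,"ty":0,"tz":0,"ax":0,"ay":0,"az":0,"jaw":1},{"tx":0,"ty":0,"tz":0,"ax":0,"ay":0,"az":0,"jaw":1}]'
python3 go.py 542.7 75.3 22 88.5
```

```text
time_s: 32.8
eef_pos: [464.8, -181.9, 117.1]
ee_rot: [0.002, 0.717, 0.697, 0.0]
force: [0.6, -0.5, -2.3]
grip_width: 0.455
grip_force: 50.4
time_s: 33.42
eef_pos: [532.3, 43.5, 115.5]
ee_rot: [0.0, 0.716, 0.698, 0.0]
force: [0.8, 1.0, -1.5]
grip_width: 0.452
grip_force: 50.4
time_s: 33.92
eef_pos: [542.2, 73.9, 114.8]
ee_rot: [0.0, 0.716, 0.698, -0.0]
force: [0.6, -0.7, -0.9]
grip_width: 0.454
grip_force: 50.4
t 33.92 pos [542.2  73.9 114.8] phi 88.51 tilt [-0. -0. -1.] w 0.454 F [ 0.6 -0.7 -0.9] gf 50.4
need t [ 1.4  0.4 92.8] az 0.000
```

```bash
python3 -m jog '[{"tx":1.4,"ty":0.4,"tz":25,"ax":0,"ay":0,"az":0,"jaw":1},{"tx":0,"ty":0,"tz":30,"ax":0,"ay":0,"az":0,"jaw":1},{"tx":0,"ty":0,"tz":24,"ax":0,"ay":0,"az":0,"jaw":1},{"tx":0,"ty":0,"tz":10,"ax":0,"ay":0,"az":0,"jaw":1},{"tx":0,"ty":0,"tz":3,"ax":0,"ay":0,"az":0,"jaw":1}]'
python3 -m jog '[{"tx":0,"ty":0,"tz":1.5,"ax":0,"ay":0,"az":0,"jaw":1},{"tx":0,"ty":0,"tz":1,"ax":0,"ay":0,"az":0,"jaw":1},{"tx":0,"ty":0,"tz":0,"ax":0,"ay":0,"az":0,"jaw":1}]'
python3 go.py 542.7 75.3 19.8 88.5
```

```text
time_s: 34.55
eef_pos: [542.9, 75.7, 22.8]
ee_rot: [0.0, 0.716, 0.698, -0.0]
force: [0.0, 0.0, -0.3]
grip_width: 0.452
grip_force: 50.4
time_s: 34.92
eef_pos: [543.0, 76.2, 20.6]
ee_rot: [0.0, 0.716, 0.698, 0.0]
force: [0.3, 0.6, -0.3]
grip_width: 0.454
grip_force: 50.4
t 34.92 pos [543.   76.2  20.6] phi 88.57 tilt [ 0.001 -0.    -1.   ] w 0.454 F [ 0.3  0.6 -0.3] gf 50.4
need t [-0.9 -0.3  0.8] az 0.001
```

```bash
python3 -m jog '[{"tx":-0.8,"ty":-0.3,"tz":0.8,"ax":0,"ay":0,"az":0,"jaw":1},{"tx":0,"ty":0,"tz":0.4,"ax":0,"ay":0,"az":0,"jaw":1},{"tx":0,"ty":0,"tz":0,"ax":0,"ay":0,"az":0,"jaw":1}]'
python3 go.py 542.7 75.3 19.8 88.5
python3 -m jog '[{"tx":0,"ty":0,"tz":0,"ax":0,"ay":0,"az":0,"jaw":-1},{"tx":0,"ty":0,"tz":0,"ax":0,"ay":0,"az":0,"jaw":-1},{"tx":0,"ty":0,"tz":-25,"ax":0,"ay":0,"az":0,"jaw":-1},{"tx":0,"ty":0,"tz":-50,"ax":0,"ay":0,"az":0,"jaw":-1},{"tx":0,"ty":0,"tz":-35,"ax":0,"ay":0,"az":0,"jaw":-1}]'
python3 -m jog '[{"tx":-36,"ty":-7,"tz":0,"ax":0,"ay":0,"az":0,"jaw":-1},{"tx":-48,"ty":-10,"tz":0,"ax":0,"ay":0,"az":0,"jaw":-1},{"tx":-48,"ty":-10,"tz":0,"ax":0,"ay":0,"az":0,"jaw":-1},{"tx":-48,"ty":-10,"tz":0,"ax":0,"ay":0,"az":0,"jaw":-1},{"tx":-48,"ty":-10,"tz":0,"ax":0,"ay":0,"az":0,"jaw":-1}]'
python3 -m jog '[{"tx":-48,"ty":-10,"tz":0,"ax":0,"ay":0,"az":0,"jaw":-1},{"tx":-48,"ty":-10,"tz":0,"ax":0,"ay":0,"az":0,"jaw":-1},{"tx":-45,"ty":-10,"tz":0,"ax":0,"ay":0,"az":0,"jaw":-1},{"tx":-23,"ty":-5,"tz":0,"ax":0,"ay":0,"az":0,"jaw":-1},{"tx":0,"ty":0,"tz":0,"ax":0,"ay":0,"az":0,"jaw":-1}]'
python3 -m jog '[{"tx":0,"ty":0,"tz":0,"ax":0,"ay":0,"az":0,"jaw":-1}]'
python3 go.py 450.6 -314.8 24.5 88.5
```

```text
time_s: 35.3
eef_pos: [542.8, 75.6, 19.8]
ee_rot: [0.0, 0.716, 0.698, 0.0]
force: [-1.7, 1.8, 6.5]
grip_width: 0.457
grip_force: 51.3
t 35.3 pos [542.8  75.6  19.8] phi 88.57 tilt [ 0.001  0.    -1.   ] w 0.457 F [-1.7  1.8  6.5] gf 51.3
need t [-0.3 -0.1  0. ] az 0.001
time_s: 35.92
eef_pos: [542.8, 75.3, 130.9]
ee_rot: [0.001, 0.716, 0.698, 0.0]
force: [-0.5, -0.3, -0.7]
grip_width: 1.001
grip_force: 0.0
time_s: 36.55
eef_pos: [489.3, -152.9, 129.0]
ee_rot: [0.0, 0.716, 0.698, 0.0]
force: [1.4, 0.4, 0.2]
grip_width: 1.001
grip_force: 0.0
time_s: 37.17
eef_pos: [450.4, -315.1, 128.8]
ee_rot: [-0.0, 0.716, 0.698, 0.0]
force: [-0.7, -0.3, -0.3]
grip_width: 1.001
grip_force: 0.0
time_s: 37.3
eef_pos: [451.1, -313.3, 128.9]
ee_rot: [-0.0, 0.716, 0.699, 0.0]
force: [0.9, -0.1, -0.3]
grip_width: 0.993
grip_force: 0.0
t 37.3 pos [ 451.1 -313.3  128.9] phi 88.63 tilt [-0.     0.001 -1.   ] w 0.993 F [ 0.9 -0.1 -0.3] gf 0.0
need t [ -1.6  -0.4 104.4] az 0.002
```

```bash
python3 -m jog '[{"tx":-1.4,"ty":-0.4,"tz":20,"ax":0,"ay":0,"az":0,"jaw":-1},{"tx":0,"ty":0,"tz":30,"ax":0,"ay":0,"az":0,"jaw":-1},{"tx":0,"ty":0,"tz":30,"ax":0,"ay":0,"az":0,"jaw":-1},{"tx":0,"ty":0,"tz":24,"ax":0,"ay":0,"az":0,"jaw":-1},{"tx":0,"ty":0,"tz":0,"ax":0,"ay":0,"az":0,"jaw":-1}]' 50
python3 -m jog '[{"tx":0,"ty":0,"tz":0,"ax":0,"ay":0,"az":0,"jaw":-1},{"tx":0,"ty":0,"tz":0,"ax":0,"ay":0,"az":0,"jaw":1},{"tx":0,"ty":0,"tz":0,"ax":0,"ay":0,"az":0,"jaw":1},{"tx":0,"ty":0,"tz":0,"ax":0,"ay":0,"az":0,"jaw":1},{"tx":0,"ty":0,"tz":0,"ax":0,"ay":0,"az":0,"jaw":1}]'
python3 go.py 538.3 12.1 112 88.5
```

```text
time_s: 37.92
eef_pos: [450.1, -314.0, 23.9]
ee_rot: [-0.002, 0.715, 0.699, 0.0]
force: [-0.4, -0.2, 0.7]
grip_width: 1.0
grip_force: 0.0
time_s: 38.55
eef_pos: [450.6, -316.1, 25.9]
ee_rot: [0.001, 0.716, 0.698, 0.0]
force: [-0.6, 1.4, 5.6]
grip_width: 0.566
grip_force: 50.5
t 38.55 pos [ 450.6 -316.1   25.9] phi 88.56 tilt [ 0.001 -0.001 -1.   ] w 0.566 F [-0.6  1.4  5.6] gf 50.5
need t [330.2  79.5 -86.3] az 0.001
```

```bash
python3 -m jog '[{"tx":0,"ty":0,"tz":-10,"ax":0,"ay":0,"az":0,"jaw":1},{"tx":0,"ty":0,"tz":-25,"ax":0,"ay":0,"az":0,"jaw":1},{"tx":0,"ty":0,"tz":-35,"ax":0,"ay":0,"az":0,"jaw":1},{"tx":20,"ty":4.5,"tz":-22,"ax":0,"ay":0,"az":0,"jaw":1},{"tx":40,"ty":10,"tz":0,"ax":0,"ay":0,"az":0,"jaw":1}]'
python3 -m jog '[{"tx":45,"ty":11,"tz":0,"ax":0,"ay":0,"az":0,"jaw":1},{"tx":45,"ty":11,"tz":0,"ax":0,"ay":0,"az":0,"jaw":1},{"tx":45,"ty":11,"tz":0,"ax":0,"ay":0,"az":0,"jaw":1},{"tx":45,"ty":11,"tz":0,"ax":0,"ay":0,"az":0,"jaw":1},{"tx":45,"ty":11,"tz":0,"ax":0,"ay":0,"az":0,"jaw":1}]'
python3 -m jog '[{"tx":30,"ty":7,"tz":0,"ax":0,"ay":0,"az":0,"jaw":1},{"tx":14,"ty":3,"tz":0,"ax":0,"ay":0,"az":0,"jaw":1},{"tx":0,"ty":0,"tz":0,"ax":0,"ay":0,"az":0,"jaw":1},{"tx":0,"ty":0,"tz":0,"ax":0,"ay":0,"az":0,"jaw":1}]'
python3 go.py 538.3 10.8 24.5 88.5
```

```text
time_s: 39.17
eef_pos: [466.9, -257.0, 119.3]
ee_rot: [0.002, 0.717, 0.697, 0.0]
force: [-0.3, -0.7, -2.2]
grip_width: 0.57
grip_force: 51.7
time_s: 39.8
eef_pos: [527.1, -31.2, 117.6]
ee_rot: [0.0, 0.716, 0.698, 0.0]
force: [0.9, -0.2, -1.4]
grip_width: 0.569
grip_force: 51.7
time_s: 40.3
eef_pos: [537.9, 10.0, 117.1]
ee_rot: [0.0, 0.716, 0.698, -0.0]
force: [-0.1, 0.1, -0.4]
grip_width: 0.568
grip_force: 51.7
t 40.3 pos [537.9  10.  117.1] phi 88.51 tilt [-0. -0. -1.] w 0.568 F [-0.1  0.1 -0.4] gf 51.7
need t [ 0.8  0.4 92.6] az 0.000
```

```bash
python3 -m jog '[{"tx":0,"ty":0.2,"tz":25,"ax":0,"ay":0,"az":0,"jaw":1},{"tx":0,"ty":0,"tz":30,"ax":0,"ay":0,"az":0,"jaw":1},{"tx":0,"ty":0,"tz":24,"ax":0,"ay":0,"az":0,"jaw":1},{"tx":0,"ty":0,"tz":10,"ax":0,"ay":0,"az":0,"jaw":1},{"tx":0,"ty":0,"tz":3,"ax":0,"ay":0,"az":0,"jaw":1}]'
python3 -m jog '[{"tx":0,"ty":0,"tz":1.5,"ax":0,"ay":0,"az":0,"jaw":1},{"tx":0,"ty":0,"tz":1,"ax":0,"ay":0,"az":0,"jaw":1},{"tx":0,"ty":0,"tz":0,"ax":0,"ay":0,"az":0,"jaw":1}]'
python3 go.py 538.3 10.8 21.9 88.5
```

```text
time_s: 40.92
eef_pos: [538.3, 10.5, 25.0]
ee_rot: [0.0, 0.716, 0.698, -0.0]
force: [-0.8, 0.5, -1.2]
grip_width: 0.564
grip_force: 51.7
time_s: 41.3
eef_pos: [538.4, 11.0, 22.9]
ee_rot: [0.0, 0.716, 0.698, 0.0]
force: [-0.3, -1.0, -1.2]
grip_width: 0.566
grip_force: 51.7
t 41.3 pos [538.4  11.   22.9] phi 88.57 tilt [ 0.001 -0.    -1.   ] w 0.566 F [-0.3 -1.  -1.2] gf 51.7
need t [-0.2 -0.1  1. ] az 0.001
```

```bash
python3 -m jog '[{"tx":-0.2,"ty":0,"tz":1,"ax":0,"ay":0,"az":0,"jaw":1},{"tx":0,"ty":0,"tz":0.4,"ax":0,"ay":0,"az":0,"jaw":1},{"tx":0,"ty":0,"tz":0,"ax":0,"ay":0,"az":0,"jaw":1}]'
python3 go.py 538.3 10.8 21.9 88.5
python3 -m jog '[{"tx":0,"ty":0,"tz":0,"ax":0,"ay":0,"az":0,"jaw":-1},{"tx":0,"ty":0,"tz":0,"ax":0,"ay":0,"az":0,"jaw":-1},{"tx":0,"ty":0,"tz":-25,"ax":0,"ay":0,"az":0,"jaw":-1},{"tx":0,"ty":0,"tz":-50,"ax":0,"ay":0,"az":0,"jaw":-1},{"tx":0,"ty":0,"tz":-33,"ax":0,"ay":0,"az":0,"jaw":-1}]'
python3 -m jog '[{"tx":-40,"ty":-7,"tz":0,"ax":0,"ay":0,"az":0,"jaw":-1},{"tx":-50,"ty":-9,"tz":0,"ax":0,"ay":0,"az":0,"jaw":-1},{"tx":-50,"ty":-9,"tz":0,"ax":0,"ay":0,"az":0,"jaw":-1},{"tx":-50,"ty":-9,"tz":0,"ax":0,"ay":0,"az":0,"jaw":-1},{"tx":-50,"ty":-9,"tz":0,"ax":0,"ay":0,"az":0,"jaw":-1}]'
python3 -m jog '[{"tx":-50,"ty":-9,"tz":0,"ax":0,"ay":0,"az":0,"jaw":-1},{"tx":-50,"ty":-9,"tz":0,"ax":0,"ay":0,"az":0,"jaw":-1},{"tx":-44,"ty":-8,"tz":0,"ax":0,"ay":0,"az":0,"jaw":-1},{"tx":-22,"ty":-4,"tz":0,"ax":0,"ay":0,"az":0,"jaw":-1},{"tx":0,"ty":0,"tz":0,"ax":0,"ay":0,"az":0,"jaw":-1}]'
python3 -m jog '[{"tx":0,"ty":0,"tz":0,"ax":0,"ay":0,"az":0,"jaw":-1}]'
python3 go.py 454.7 -393 26 88.5
```

```text
time_s: 41.68
eef_pos: [538.4, 10.9, 21.9]
ee_rot: [0.0, 0.716, 0.698, 0.0]
force: [-4.2, 1.1, 6.7]
grip_width: 0.567
grip_force: 51.7
t 41.67 pos [538.4  10.9  21.9] phi 88.57 tilt [ 0.001 -0.    -1.   ] w 0.567 F [-4.2  1.1  6.7] gf 51.7
need t [-0.1 -0.1 -0. ] az 0.001
time_s: 42.3
eef_pos: [538.6, 10.8, 131.1]
ee_rot: [0.001, 0.716, 0.698, 0.001]
force: [-0.8, -0.4, -0.6]
grip_width: 0.998
grip_force: 0.0
time_s: 42.92
eef_pos: [488.7, -229.6, 129.1]
ee_rot: [0.0, 0.716, 0.698, 0.0]
force: [1.1, 0.1, -1.1]
grip_width: 1.0
grip_force: 0.0
time_s: 43.55
eef_pos: [454.7, -393.7, 128.7]
ee_rot: [-0.0, 0.716, 0.698, 0.0]
force: [-0.5, 1.0, -0.8]
grip_width: 1.0
grip_force: 0.0
time_s: 43.68
eef_pos: [455.5, -391.9, 129.0]
ee_rot: [-0.0, 0.716, 0.699, 0.0]
force: [0.5, -0.4, 0.1]
grip_width: 1.0
grip_force: 0.0
t 43.67 pos [ 455.5 -391.9  129. ] phi 88.63 tilt [-0.     0.001 -1.   ] w 1.0 F [ 0.5 -0.4  0.1] gf 0.0
need t [ -1.2  -0.7 103. ] az 0.002
```

```bash
python3 -m jog '[{"tx":0,"ty":-0.4,"tz":20,"ax":0,"ay":0,"az":0,"jaw":-1},{"tx":0,"ty":0,"tz":30,"ax":0,"ay":0,"az":0,"jaw":-1},{"tx":0,"ty":0,"tz":30,"ax":0,"ay":0,"az":0,"jaw":-1},{"tx":0,"ty":0,"tz":23,"ax":0,"ay":0,"az":0,"jaw":-1},{"tx":0,"ty":0,"tz":0,"ax":0,"ay":0,"az":0,"jaw":-1}]' 50
python3 -m jog '[{"tx":0,"ty":0,"tz":0,"ax":0,"ay":0,"az":0,"jaw":-1},{"tx":0,"ty":0,"tz":0,"ax":0,"ay":0,"az":0,"jaw":1},{"tx":0,"ty":0,"tz":0,"ax":0,"ay":0,"az":0,"jaw":1},{"tx":0,"ty":0,"tz":0,"ax":0,"ay":0,"az":0,"jaw":1},{"tx":0,"ty":0,"tz":0,"ax":0,"ay":0,"az":0,"jaw":1}]'
python3 -m jog '[{"tx":0,"ty":0,"tz":0,"ax":0,"ay":0,"az":0,"jaw":1}]'
python3 go.py 540.5 -56 112 88.5
```

```text
time_s: 44.3
eef_pos: [454.6, -391.3, 24.9]
ee_rot: [-0.002, 0.715, 0.699, 0.0]
force: [0.3, -0.3, 0.6]
grip_width: 0.997
grip_force: 0.0
time_s: 44.92
eef_pos: [454.9, -393.5, 26.8]
ee_rot: [0.001, 0.716, 0.698, -0.0]
force: [-0.3, 0.2, 5.8]
grip_width: 0.444
grip_force: 49.7
time_s: 45.05
eef_pos: [454.9, -393.5, 26.8]
ee_rot: [0.001, 0.716, 0.698, -0.0]
force: [-0.5, 0.7, 6.3]
grip_width: 0.437
grip_force: 49.7
t 45.05 pos [ 454.9 -393.5   26.8] phi 88.57 tilt [ 0.001 -0.001 -1.   ] w 0.437 F [-0.5  0.7  6.3] gf 49.7
need t [339.5  77.2 -85.5] az 0.001
```

```bash
python3 -m jog '[{"tx":0,"ty":0,"tz":-10,"ax":0,"ay":0,"az":0,"jaw":1},{"tx":0,"ty":0,"tz":-25,"ax":0,"ay":0,"az":0,"jaw":1},{"tx":0,"ty":0,"tz":-35,"ax":0,"ay":0,"az":0,"jaw":1},{"tx":20,"ty":4.5,"tz":-22,"ax":0,"ay":0,"az":0,"jaw":1},{"tx":40,"ty":9,"tz":0,"ax":0,"ay":0,"az":0,"jaw":1}]'
python3 -m jog '[{"tx":45,"ty":10.3,"tz":0,"ax":0,"ay":0,"az":0,"jaw":1},{"tx":45,"ty":10.3,"tz":0,"ax":0,"ay":0,"az":0,"jaw":1},{"tx":45,"ty":10.3,"tz":0,"ax":0,"ay":0,"az":0,"jaw":1},{"tx":45,"ty":10.3,"tz":0,"ax":0,"ay":0,"az":0,"jaw":1},{"tx":45,"ty":10.3,"tz":0,"ax":0,"ay":0,"az":0,"jaw":1}]'
python3 -m jog '[{"tx":37,"ty":8,"tz":0,"ax":0,"ay":0,"az":0,"jaw":1},{"tx":17,"ty":4,"tz":0,"ax":0,"ay":0,"az":0,"jaw":1},{"tx":0,"ty":0,"tz":0,"ax":0,"ay":0,"az":0,"jaw":1},{"tx":0,"ty":0,"tz":0,"ax":0,"ay":0,"az":0,"jaw":1}]'
python3 go.py 540.5 -56.5 25.5 88.5
python3 -m jog '[{"tx":0,"ty":0.2,"tz":25,"ax":0,"ay":0,"az":0,"jaw":1},{"tx":0,"ty":0,"tz":30,"ax":0,"ay":0,"az":0,"jaw":1},{"tx":0,"ty":0,"tz":24,"ax":0,"ay":0,"az":0,"jaw":1},{"tx":0,"ty":0,"tz":9,"ax":0,"ay":0,"az":0,"jaw":1},{"tx":0,"ty":0,"tz":0,"ax":0,"ay":0,"az":0,"jaw":1}]'
python3 go.py 540.5 -56.5 22.8 88.5
```

```text
time_s: 45.68
eef_pos: [470.0, -334.3, 120.2]
ee_rot: [0.002, 0.717, 0.698, -0.0]
force: [0.9, -0.1, 0.0]
grip_width: 0.444
grip_force: 49.2
time_s: 46.3
eef_pos: [526.9, -108.4, 118.5]
ee_rot: [0.0, 0.716, 0.698, 0.0]
force: [0.3, 0.3, -0.4]
grip_width: 0.448
grip_force: 49.2
time_s: 46.8
eef_pos: [540.0, -57.3, 118.1]
ee_rot: [0.0, 0.716, 0.698, -0.0]
force: [0.1, 0.6, -0.8]
grip_width: 0.442
grip_force: 49.2
t 46.8 pos [540.  -57.3 118.1] phi 88.51 tilt [-0. -0. -1.] w 0.442 F [ 0.1  0.6 -0.8] gf 49.2
need t [ 0.9  0.5 92.6] az 0.000
time_s: 47.42
eef_pos: [540.3, -56.9, 30.2]
ee_rot: [-0.0, 0.716, 0.698, -0.0]
force: [0.6, -0.4, -0.3]
grip_width: 0.447
grip_force: 49.3
t 47.42 pos [540.3 -56.9  30.2] phi 88.52 tilt [-0.  0. -1.] w 0.447 F [ 0.6 -0.4 -0.3] gf 49.3
need t [0.4 0.2 7.4] az 0.000
```

```bash
python3 -m jog '[{"tx":0.2,"ty":0,"tz":4,"ax":0,"ay":0,"az":0,"jaw":1},{"tx":0,"ty":0,"tz":2,"ax":0,"ay":0,"az":0,"jaw":1},{"tx":0,"ty":0,"tz":1.4,"ax":0,"ay":0,"az":0,"jaw":1},{"tx":0,"ty":0,"tz":0.4,"ax":0,"ay":0,"az":0,"jaw":1},{"tx":0,"ty":0,"tz":0,"ax":0,"ay":0,"az":0,"jaw":1}]'
python3 go.py 540.5 -56.5 22.8 88.5
python3 -m jog '[{"tx":0,"ty":0,"tz":0,"ax":0,"ay":0,"az":0,"jaw":-1},{"tx":0,"ty":0,"tz":0,"ax":0,"ay":0,"az":0,"jaw":-1},{"tx":0,"ty":0,"tz":-25,"ax":0,"ay":0,"az":0,"jaw":-1},{"tx":0,"ty":0,"tz":-50,"ax":0,"ay":0,"az":0,"jaw":-1},{"tx":0,"ty":0,"tz":-50,"ax":0,"ay":0,"az":0,"jaw":-1}]'
python3 -m jog '[{"tx":-40,"ty":-20,"tz":-10,"ax":0,"ay":0,"az":0,"jaw":-1},{"tx":-48,"ty":-30,"tz":-10,"ax":0,"ay":0,"az":0,"jaw":-1},{"tx":-48,"ty":-30,"tz":-10,"ax":0,"ay":0,"az":0,"jaw":-1},{"tx":-48,"ty":-30,"tz":-10,"ax":0,"ay":0,"az":0,"jaw":-1},{"tx":-48,"ty":-30,"tz":-10,"ax":0,"ay":0,"az":0,"jaw":-1}]'
python3 -m jog '[{"tx":-48,"ty":-30,"tz":-10,"ax":0,"ay":0,"az":0,"jaw":-1},{"tx":-48,"ty":-30,"tz":-10,"ax":0,"ay":0,"az":0,"jaw":-1},{"tx":-40,"ty":-25,"tz":0,"ax":0,"ay":0,"az":0,"jaw":-1},{"tx":-20,"ty":-15,"tz":0,"ax":0,"ay":0,"az":0,"jaw":-1},{"tx":0,"ty":0,"tz":0,"ax":0,"ay":0,"az":0,"jaw":-1}]'
python3 - <<'E'
from m import *
for n in("top","side"):
    c=capture(n);P=cloud(c);I=c["color"];m=c["depth"]>0
    if n=="top": cv2.imwrite("pics/t9.png",cv2.resize(I[130:280,190:400,::-1],(798,570),interpolation=cv2.INTER_CUBIC))
    for q,xy,h in[("bottle",(547,74),78),("jar",(545,10),68),("flask",(545,-55),72)]:
        k=m&(np.hypot(P[...,0]-xy[0],P[...,1]-xy[1])<32)&(abs(P[...,2]-h)<5)
        if k.any(): print(n,q,k.sum(),"cap mean",P[k].mean(0).round(1),"circ",np.round(disc(P[k])[0],1),round(disc(P[k])[1],1))
E
```

```text
time_s: 48.05
eef_pos: [540.4, -56.0, 22.8]
ee_rot: [0.0, 0.716, 0.698, 0.0]
force: [-2.0, 0.2, 5.8]
grip_width: 0.444
grip_force: 49.8
t 48.05 pos [540.4 -56.   22.8] phi 88.58 tilt [ 0. -0. -1.] w 0.444 F [-2.   0.2  5.8] gf 49.8
need t [-0.5  0.1 -0. ] az 0.001
time_s: 48.68
eef_pos: [540.1, -56.0, 148.5]
ee_rot: [-0.0, 0.716, 0.698, -0.0]
force: [0.5, -0.1, 0.5]
grip_width: 0.997
grip_force: 0.0
time_s: 49.3
eef_pos: [393.4, -285.8, 197.7]
ee_rot: [0.0, 0.716, 0.698, 0.0]
force: [1.1, -0.4, 0.0]
grip_width: 1.004
grip_force: 0.0
time_s: 49.92
eef_pos: [289.8, -438.7, 216.9]
ee_rot: [-0.0, 0.717, 0.697, 0.0]
force: [0.1, 0.5, 0.1]
grip_width: 1.003
grip_force: 0.0
top bottle 70 cap mean [542.2  74.6  77.8] circ [542.4  74.4] 12.5
top jar 245 cap mean [537.4  11.   68. ] circ [538.1  11.6] 25.0
top flask 78 cap mean [539.7 -52.5  71.3] circ [540.1 -53.2] 14.0
side bottle 64 cap mean [539.8  76.1  77.9] circ [539.6  73.3] 14.7
side jar 196 cap mean [536.5  13.   67.9] circ [536.1  11. ] 27.2
side flask 67 cap mean [537.5 -50.7  71.8] circ [536.6 -50.8] 16.6
```

View pics/t9.png

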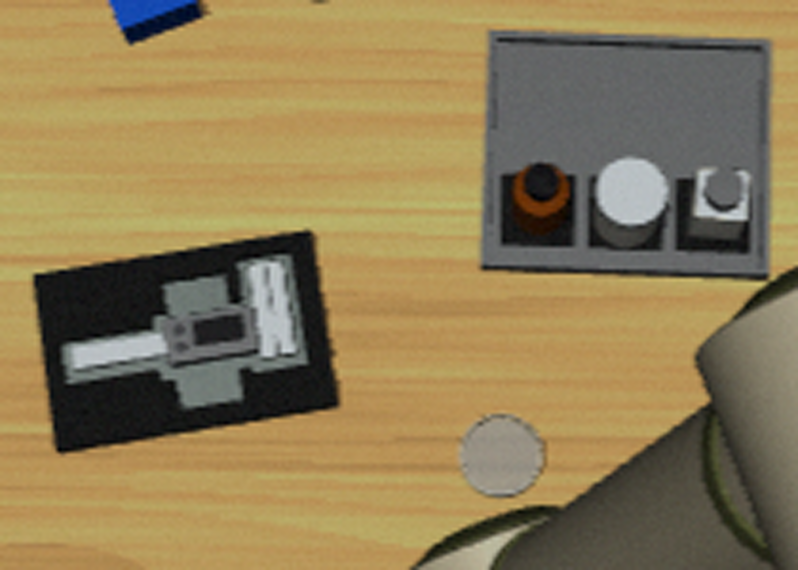

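All three containers stand upright on their pads at crop (541,195), (631,195) and (722,200), within about 2 mm of the start by the top camera. The calliper lies in the black tray, so I hand in.

```bash
python3 -c "
from rig import finish_job; print(finish_job())"
```

```text
the job is handed in; nothing more can be done
None
```

The job is handed in after about 50 s of robot time: the calliper lies fully down in the black shadow tray's cut-out, and all three containers are back upright in the caddy, within about 2 mm of where they started by the top camera.

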